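Set the sprung dividers to the seal stone's frame and hold them

TASK

A seal stone is standing in the wooden seal bed, ready to be laid out for carving. Take the sprung dividers off their rest, bring them to the printed square frame on the white layout sheet that has the same size as that stone, and squeeze the legs until the two needle points stand over the middles of two opposite sides of that frame, one point over each line. Finish while still holding the dividers like that, gap steady for a few seconds and the points just clear of the paper (less than a finger's breadth), without ever pricking it, pinching the points together or disturbing the other things on the table.

Things in the scene. Friction and masses are not known exactly. Their poses are not given: they have to be found in the camera images.
- dividers: Steel spring-bow dividers like big tweezers, 250 mm long, 90 g, level on the rest. Origin midway between the leg pivots (at y +6 and -6 mm), at the legs' underside; x to the points, y to the left leg, z up. Bow and handle stub reach 60 mm behind it. Legs straight, 12 mm tall, 5 to 6 thick, points 190 mm out from the pivots, bent down over the last 28 mm to end 20 mm below the legs' underside.
- grip_mid (a point): Midway between the legs' two brass finger plates, halfway up the legs (6 mm above their underside), 122 mm ahead of the dividers' origin, axes as theirs. The dividers are squeezed along y on these plates: upright outer faces 12 mm long, 20 mm tall (10 mm up and down from here). Width over the plates = 26 mm + 0.642 x (point gap - 12 mm): relaxed 63 mm, for a 40 mm gap 44.0, 30 mm 37.6, 20 mm 31.1.
- leg_left (a joint): How far the left leg is squeezed in from relaxed, rad, 0 to 0.15; the right leg always moves in by the same angle. 0: points 70 mm apart; 0.079: 40 mm; 0.106: 30 mm; 0.132: 20 mm. The spring reopens the legs when eased; it pushes each plate with about 6 N at 60 mm gap, 10 N at 40 mm, 12 N at 30 mm, 14 N at 20 mm.
- points_mid (a point): Midway between the two needle points, at their level, 68 mm ahead of grip_mid and 26 mm below it; axes as dividers.
- tip_left (a point): End of the needle point of the left (+y) leg.
- tip_right (a point): End of the needle point of the right (-y) leg.
- rest: Wooden tool rest, fixed: dark base board 156 x 84 x 8 mm with two cross bars along its y, 8 mm thick, 78 long, tops 34 mm above the table, 66 mm before and behind its middle. Origin: centre of its underside. The dividers lie on both bars along its x, points to +x, their origin about 90 mm behind its middle; between the bars fingers have room down to the base board.
- sheet: White stiff layout sheet, fixed flat on the table, 150 (x) x 230 (y) x 2 mm, with three printed square frames in red line 2 mm wide, in a row along its y. Origin at the centre of its underside, sides of the frames parallel to its x and y. A paperweight lies along its far (+x) edge.
- frame_small (a point): Centre of the printed 20 mm frame (measured between the middles of opposite lines), on the paper; axes as sheet.
- frame_medium (a point): Centre of the printed 30 mm frame, on the paper; axes as sheet.
- frame_large (a point): Centre of the printed 40 mm frame, on the paper; axes as sheet.
- bed: Seal bed: open wooden carving vice, fixed, 170 (x) x 86 (y) x 40 mm, brass screw knob at its +x end reaching 120 mm out from the origin. Origin at its underside, below the middle of the open space between the jaws, where exactly one of the three seal stones stands (floor 10 mm above the table); that stone decides the frame.
- tray: Dark wooden stone tray with two places, fixed, 78 (x) x 140 (y) x 24 mm, floor 10 mm above the table; the two stones that are not wanted stand in it. Origin at the centre of its underside.
- stone_small: Green seal stone 20 x 20 x 60 mm, standing. Origin at the centre of its underside.
- stone_medium: Amber brown seal stone 30 x 30 x 60 mm, standing. Origin at the centre of its underside.
- stone_large: Pale grey seal stone 40 x 40 x 60 mm, standing. Origin at the centre of its underside.
- paperweight: Dark steel bar 16 (x) x 180 (y) x 12 mm with a brass knob in the middle (26 mm high), lying along the sheet's far edge, 65 mm from the row of frame centres. Origin at the centre of its underside. Leave alone.
- inkstone: Round black inkstone, 124 mm across, 24 mm high. Origin at the centre of its underside. Leave alone.
- mug: White mug, 76 mm across, 88 mm high. Origin at the centre of its underside. Leave alone.
- frog: Green frog-shaped water dropper, 66 mm across, 44 mm high. Origin at the centre of its underside. Leave alone.
- paste: Round white pot of red seal paste, 68 mm across, 23 mm high. Origin at the centre of its underside. Leave alone.
- knife: Seal-carving knife with blue bound grip, 172 mm long, 13 mm wide, 12 mm high. Leave alone.
- inkstick: Black ink stick, 85 x 22 x 11 mm. Leave alone.
There are look-alikes about, which are no part of the job. What is meant by the stone_large is not purple or yellow, and is the larger of those in its own colour.

How it is judged:
On the way, in this order (a step that is already met when the one before it is completed fails the run):
1. the dividers are lifted clear of their rest in the gripper (height (world z) of dividers above 0.044 m and height (world z) of points_mid above 0.022 m and contact force between dividers and the fingers above 2 N and contact force between dividers and rest below 0.1 N), for 0.1 s.
2. the points span the frame of the stone's size, one over each of two opposite sides, and the gap is held for 2 s (((horizontal distance between stone_small and bed below 0.03 m and distance between tip_left and tip_right between 0.0175 and 0.0225 m and horizontal distance between points_mid and frame_small below 0.005 m and (angle between the y axis of dividers and the x axis of frame_small, either way round below 0.14 rad or angle between the y axis of dividers and the y axis of frame_small, either way round below 0.14 rad) and z of tip_left in the frame of frame_small between 0.001 and 0.02 m and z of tip_right in the frame of frame_small between 0.001 and 0.02 m) or (horizontal distance between stone_medium and bed below 0.03 m and distance between tip_left and tip_right between 0.0275 and 0.0325 m and horizontal distance between points_mid and frame_medium below 0.005 m and (angle between the y axis of dividers and the x axis of frame_medium, either way round below 0.14 rad or angle between the y axis of dividers and the y axis of frame_medium, either way round below 0.14 rad) and z of tip_left in the frame of frame_medium between 0.001 and 0.02 m and z of tip_right in the frame of frame_medium between 0.001 and 0.02 m) or (horizontal distance between stone_large and bed below 0.03 m and distance between tip_left and tip_right between 0.0375 and 0.0425 m and horizontal distance between points_mid and frame_large below 0.005 m and (angle between the y axis of dividers and the x axis of frame_large, either way round below 0.14 rad or angle between the y axis of dividers and the y axis of frame_large, either way round below 0.14 rad) and z of tip_left in the frame of frame_large between 0.001 and 0.02 m and z of tip_right in the frame of frame_large between 0.001 and 0.02 m)) and contact force between dividers and the fingers above 2 N and contact force between dividers and rest below 0.1 N and contact force between dividers and sheet below 0.1 N and contact force between dividers and paperweight below 0.1 N and linear speed of dividers below 0.02 m/s), for 2 s.
At the end, for the whole second after the job is handed in: Held in the gripper alone, at rest: point gap within 2.5 mm of the frame matching the stone in the bed, points' middle within 5 mm of the frame's centre, points' line square to two sides within 8 degrees, both points 1 to 20 mm above the paper; the stone still in the bed (all of step 2); the arm keeps its last pose, push and grip.
It fails at once if the points prick or press on the layout sheet (contact force between dividers and sheet above 1.5 N).
It fails at once if the points are pinched together (gap under 12 mm) (distance between tip_left and tip_right below 0.012 m).
It fails at once if a stone or another thing on the table is moved by more than 15 mm (distance of any of stone_small, stone_medium, stone_large, paperweight, inkstone, mug, frog, paste, knife, inkstick from where it was at the start of the episode above 0.015 m).
It also fails if it takes over 42 s, if anything falls off the work surface, if the arm or the gripper's body presses on something with over 40 N, if the wrist force passes 120 N, or if a joint passes its speed limit or range.

ROBOT

A 6-joint arm with a two-finger parallel gripper is mounted at the origin on the work surface. World frame = base frame: x ahead of the robot, y to its left, z up, the work surface at z = 0. Lengths are in m, angles in rad, forces in N, time in s.
With the tool pointing down it reaches from about 0.3 to 1 m from the base axis. Payload 5.1 kg.
Tool frame: the origin (TCP) lies at the very end of the fingers, on their centre line; the grasp point (between the pads) lies ctrl.grip_point_offset behind it (ctrl.grip_point_offset is the distance from the TCP to the grasp point, in m); z points along the fingers, y is the direction in which the jaws open and shut (so a half turn about z gives the same grasp; the last joint's range is limited). The gripper opens to 95 mm and grips with 3 to 60 N. Pads are 20 mm wide; open, the fingers measure 119 mm over their backs; the gripper's body (75 mm by 180 mm) begins 59 mm behind the grasp point.
Start: joints at [1.189, 0.124, 1.65, -0, 1.367, -0.083], TCP at [0.191, 0.621, 0.18] pointing down, gripper open.
Joint ranges: [-2.61, 2.61], [-1.02, 2.33], [0.03, 2.71], [-1.35, 4.49], [0.32, 2.68], [-2.91, 2.91]. Speed limits (rad/s): [2.57, 2.57, 3.14, 3.14, 3.14, 3.14].

INTERFACE

Orientations are given as [roll, pitch, yaw] about the fixed x, y, z axes, in that order (R = Rz(yaw) Ry(pitch) Rx(roll)).
In Python, from workcell import ctrl, get_image, get_calibration, models gives the robot as it stands.
- The arm moves only by the tool play_rows, never from a script. Its argument "series" is one flat list of numbers, 7 for each row, row after row: the shift along the tool's x, y, z in cm, then the turn, a rotation vector about the tool's x, y, z in rad, then the gripper command: -1 is fully open, 1 is shut, values between are in proportion. A call has 1 to 10 rows; each row shifts and turns the pose as measured when the row begins, along the tool's axes as they then stand; what a row does not reach is not made up. A row lasts 1/12 s, in which the tool goes at most 41.7 mm and 7.16 degrees, less where a joint would pass 70% of its speed; a pose out of reach is approached as far as the arm can. A call is refused whole if a number of a shift passes 4.17 or a number of a turn 0.125, either way. A call with a gripper value outside its range is refused whole. The fingers move at their own pace and stop on an object; "force" is the grip in N (left out, the last holds). Time passes only in rows, so rows that do not move let the fingers close. It gives the time, the measured TCP pose, the force and the opening at its end, in the units of the state.
- ctrl.read_state(): the state, without advancing time (a new reading comes with each control period).
- get_image(name): name is "scene" or "top" or "wrist"; returns (picture, depth): 400x640x3 uint8, red, green, blue; 400x640 float32, m along the optical axis (not along the pixel's ray), 0 where there is no reading.
- get_calibration(name): a dict with "mtx" (3x3 intrinsics, pixels), "dist" ([k1, k2, p1, p2, k3] as OpenCV has them; the pictures are not rectified), "R" (3x3) and "t" (3): a world point X has camera coordinates R X + t. Camera axes: x right, y down, z forward; pixel columns grow to the right and rows downward; lengths in m; the calibration is good to about 2 mm. A picture is of the moment at which its call begins: read the wrist's pose just before it. get_calibration takes no time and is no camera call; for the wrist camera it gives the pose at the moment of the call.
- ctrl.hand_in(): hands the job in, once; it reports no verdict.
Trained networks look in the newest picture that a camera, given by its name, has taken for a name from the list of things; names that differ only in an ending like _2 or _b are one class to them, and where a whole thing is asked for, a point or a joint stands for the part that bears it (a point fixed in the world has none). Each returns a list of dicts, best first, with "conf" (0 to 1); they miss things now and then, are a little off and sometimes report something else, mostly with a low value. They report only what shows in the picture. A call takes as long as a camera call. They do not tell look-alikes from the thing itself.
- models.recognise(camera, name): "location" ([row, column] in pixels, amid what is visible of it).
- models.landmark_of(camera, name): "location" ([row, column] in pixels: a listed point, or the origin of a listed thing).
The state is a dict: "time_s": time; "joint_pos": joint angles; "joint_vel": joint speeds; "tau": joint torques, N m; "tcp_pos": TCP position; "tool_rot": TCP orientation; "force": force on the tool from outside, world axes, zero at the start; "moment": the same for the moment, N m; "finger_gap": finger opening in m.
Only numpy, scipy, OpenCV 4.12 (cv2) and the standard library are available. Lean on these libraries where they do the work, as an engineer would, in place of code of your own. Each camera call takes 0.05 s, during which the arm holds its last target.

## Working session

There is one attempt and no reset: what is moved stays moved. The work goes in short steps, Python scripts to look and compute and a tool call to move; the robot and the scene stay as the last step left them, time stands still between calls to the robot, and variables do not carry over. Pictures are saved under pics/ and viewed, and the job is handed in when it is done.

Besides the shell and the picture viewer there is one more tool, called after "Call:" as a command line: name --argument value ..., lists and objects as JSON in quotes. play_rows: Moves the arm, as the interface text tells. Its arguments: {"type":"object","properties":{"series":{"type":"array","items":{"type":"number"}},"force":{"type":"number"}},"required":["series"]}

```bash
mkdir -p pics; ls
python3 - <<'E'
from workcell import ctrl, get_image, get_calibration, models
import cv2
print(ctrl.read_state(), ctrl.grip_point_offset)
for c in ["scene","top","wrist"]:
    im,d=get_image(c); cv2.imwrite(f"pics/{c}0.png",im[:,:,::-1])
    k=get_calibration(c); print(c,k)
E
```

```text
pics
{'time_s': 0.0, 'joint_pos': array([ 1.18938849e+00,  1.24490317e-01,  1.65163944e+00, -3.09531751e-05,
        1.36751931e+00, -8.25741698e-02]), 'joint_vel': array([-0.00079816,  0.00049957,  0.00051843, -0.00142155,  0.00015191,
        0.00061032]), 'tau': array([-1.17715426e-03, -4.17610252e+01, -3.59927237e+01,  7.73102953e-02,
        4.90117853e-02, -1.55444632e-04]), 'tcp_pos': array([0.19112121, 0.62052811, 0.17921713]), 'tool_rot': array([-3.13954074e+00, -1.39414390e-04,  2.84276512e+00]), 'force': array([ 0.29765974,  0.30613334, -0.66282482]), 'moment': array([ 0.04595121,  0.02666169, -0.02042036]), 'finger_gap': 0.09502841140992888} 0.0188
scene {'mtx': array([[479.12468383,   0.        , 323.21809269],
       [  0.        , 479.12468383, 202.15898413],
       [  0.        ,   0.        ,   1.        ]]), 'dist': array([-0.00418252,  0.        ,  0.        ,  0.        ,  0.        ]), 'R': array([[ 0.79077606,  0.6120129 , -0.01065004],
       [ 0.33118219, -0.44242019, -0.8334163 ],
       [-0.51477332,  0.65551856, -0.55254307]]), 't': array([-0.46592403, -0.1
[... 228 characters left out ...]
  ,  0.        ,  0.        ,  0.        ]), 'R': array([[-0.02158742, -0.99974031, -0.00730069],
       [-0.99117643,  0.02235658, -0.13065016],
       [ 0.13077945,  0.00441587, -0.99140165]]), 't': array([0.00606229, 0.60166879, 1.382682  ])}
wrist {'mtx': array([[277.2395313 ,   0.        , 320.12017995],
       [  0.        , 277.2395313 , 203.50858519],
       [  0.        ,   0.        ,   1.        ]]), 'dist': array([-0.00420996,  0.        ,  0.        ,  0.        ,  0.        ]), 'R': array([[ 0.29381146,  0.95586092, -0.00217431],
       [ 0.91378267, -0.28020855,  0.2940823 ],
       [ 0.28049251, -0.0883916 , -0.95577763]]), 't': array([-0.64837787, -0.03403411,  0.39171149])}
```

View pics/scene0.png

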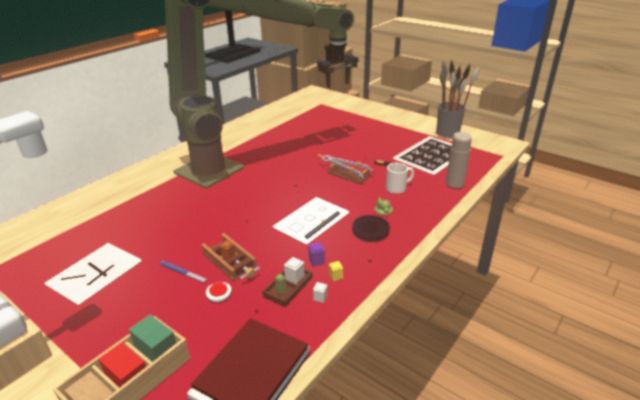

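View pics/top0.png

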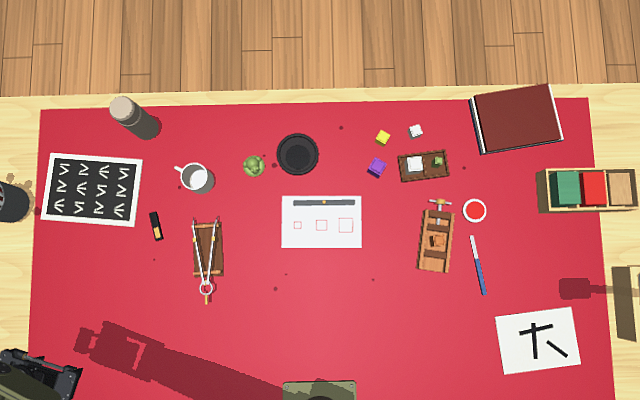

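View pics/wrist0.png

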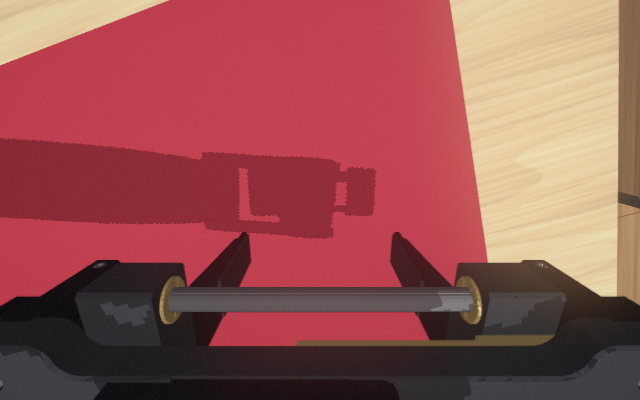

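```bash
cat > h.py <<'E'
from workcell import ctrl, get_image, get_calibration, models
import cv2, numpy as np
def px2w(cam,r,c,z=None,depth=None,k=None):
    k=k or get_calibration(cam)
    u=cv2.undistortPoints(np.array([[[c,r]]],float),k["mtx"],k["dist"])[0,0]
    ray=k["R"].T@np.array([u[0],u[1],1.]); o=-k["R"].T@k["t"]
    if z is not None: return o+ray*(z-o[2])/ray[2]
    return o+ray*depth
def w2px(cam,X,k=None):
    k=k or get_calibration(cam)
    p,_=cv2.projectPoints(np.atleast_2d(np.array(X,float)),cv2.Rodrigues(k["R"])[0],k["t"],k["mtx"],k["dist"])
    return p[:,0,::-1]
E
python3 - <<'E'
from h import *
im,d=get_image("top")
np.save("topd.npy",d)
L=im[170:320,160:320]; R=im[110:290,280:480]
cv2.imwrite("pics/L.png",cv2.resize(L,None,fx=5,fy=4.99,interpolation=cv2.INTER_CUBIC)[:600,:,::-1][:600,:800])
cv2.imwrite("pics/R.png",cv2.resize(im[130:280,270:470],None,fx=4,fy=4,interpolation=cv2.INTER_CUBIC)[:,:,::-1])
for n,fn in [("dividers","landmark_of"),("grip_mid","landmark_of"),("points_mid","landmark_of"),("tip_left","landmark_of"),("tip_right","landmark_of"),("rest","landmark_of"),("sheet","landmark_of"),("frame_small","landmark_of"),("frame_medium","landmark_of"),("frame_large","landmark_of"),("bed","landmark_of"),("stone_small","landmark_of"),("stone_medium","landmark_of"),("stone_large","landmark_of"),("tray","landmark_of")]:
    for o in getattr(models,fn)("top",n)[:3]:
        z={"dividers":.034,"grip_mid":.04,"points_mid":.014,"tip_left":.014,"tip_right":.014}.get(n,0.01 if 'stone' in n else .002 if 'frame' in n else 0)
        print(n,round(o["conf"],2),np.round(o["location"],1),px2w("top",*o["location"],z=z).round(4))
E
```

```text
dividers 0.78 [280.  205.5] [0.3891 0.3134 0.034 ]
dividers 0.62 [202.7 328.9] [ 0.6   -0.038  0.034]
grip_mid 0.81 [237.9 199.1] [0.5073 0.331  0.04  ]
grip_mid 0.33 [161.2 433.1] [ 0.7127 -0.34    0.04  ]
points_mid 0.85 [214.  206.3] [0.5777 0.317  0.014 ]
tip_left 0.77 [220.2 194.4] [0.5604 0.3514 0.014 ]
tip_right 0.77 [213.  216.3] [0.5799 0.288  0.014 ]
rest 0.55 [249.1 207.5] [0.4769 0.316  0.    ]
sheet 0.75 [221.1 320.8] [ 0.5511 -0.0137  0.    ]
frame_small 0.81 [225.5 299.2] [0.5395 0.0492 0.002 ]
frame_medium 0.75 [225.1 322.4] [ 0.5391 -0.0181  0.002 ]
frame_medium 0.49 [212.1 473.7] [ 0.5671 -0.4594  0.002 ]
frame_medium 0.22 [280.7 205. ] [0.3866 0.3223 0.002 ]
frame_large 0.66 [228.1 345.4] [ 0.5289 -0.0845  0.002 ]
frame_large 0.27 [213.5 204.6] [0.5806 0.3248 0.002 ]
bed 0.66 [242.  432.9] [ 0.4831 -0.3364  0.    ]
stone_small 0.28 [218.6 193. ] [0.5655 0.3566 0.01  ]
stone_medium 0.72 [241.9 435.5] [ 0.4828 -0.3417  0.01  ]
stone_large 0.59 [169.2 410.2] [ 0.6966 -0.2786  0.01  ]
stone_large 0.57 [171.9 372.4] [ 0.6911 -0.1678  0.01  ]
stone_large 0.54 [133.5 409.1] [ 0.804  -0.2804  0.01  ]
tray 0.85 [165.9 420.1] [ 0.7078 -0.3102  0.    ]
```

View pics/L.png

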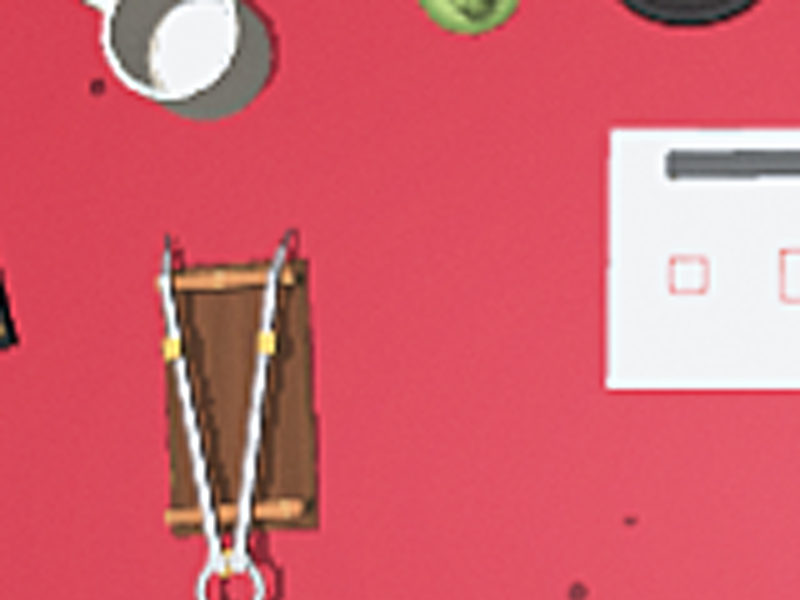

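View pics/R.png

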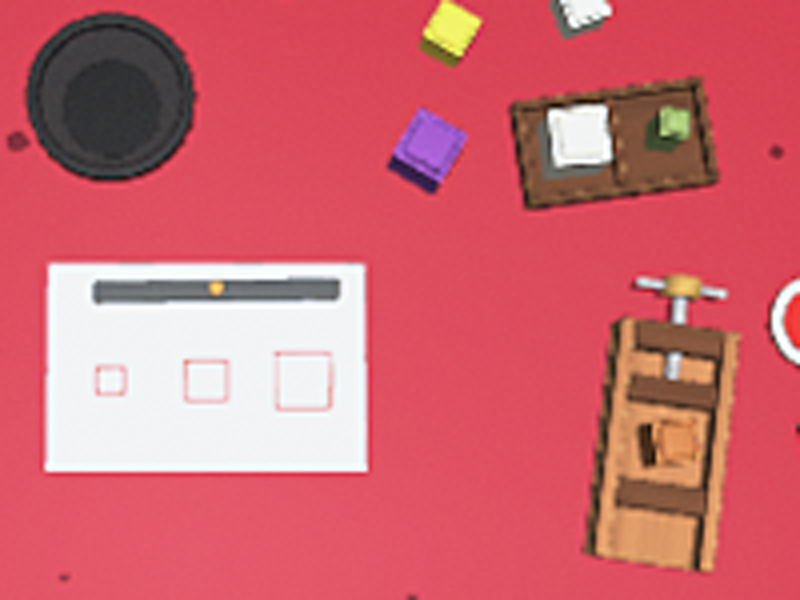

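Candidates for the stone in the bed (pixels col, row):
- Amber at (437, 240) in the bed. This is stone_medium.
- Pale grey (415, 164) and green (438, 161), both in the tray.
- Look-alikes standing outside: purple (377, 167), yellow (383, 137), small grey (415, 130).

In the crop only the amber stone is in the bed, so I want the 30 mm frame, the middle one at (321.5, 225). The dividers lie at about (204, 240).

Next I move over the dividers and turn the wrist so the camera looks towards the points.

Call:
play_rows --series '[-3.1, -2.3, -0.4, 0, 0, 0, -1, -3.1, -2.3, -0.4, 0, 0, 0, -1, -3.1, -2.3, -0.4, 0, 0, 0, -1, -3.1, -2.3, -0.4, 0, 0, 0, -1, -3.1, -2.3, -0.4, 0, 0, 0, -1, -3.1, -2.3, -0.4, 0, 0, 0, -1, -3.1, -2.3, -0.4, 0, 0, 0, -1, -3.1, -2.3, -0.4, 0, 0, 0, -1, -3.1, -2.3, -0.4, 0, 0, 0, -1, -3.1, -2.3, -0.4, 0, 0, 0, -1]'

```text
time_s: 1.78
tcp_pos: [0.4247, 0.3031, 0.2206]
tool_rot: [3.14, 0.0, 2.857]
force: [-0.4, -0.2, -0.3]
finger_gap: 0.0951
```

Call:
play_rows --series '[0, 0, 0, 0, 0, 0.12, -1, 0, 0, 0, 0, 0, 0.12, -1, 0, 0, 0, 0, 0, 0.12, -1, 0, 0, 0, 0, 0, 0.12, -1, 0, 0, 0, 0, 0, 0.12, -1, 0, 0, 0, 0, 0, 0.12, -1, 0, 0, 0, 0, 0, 0.12, -1, 0, 0, 0, 0, 0, 0.12, -1, 0, 0, 0, 0, 0, 0.12, -1, 0, 0, 0, 0, 0, 0.12, -1]'

```text
time_s: 2.62
tcp_pos: [0.4316, 0.2941, 0.224]
tool_rot: [3.134, -0.002, 1.606]
force: [-0.4, 0.7, 0.6]
finger_gap: 0.0951
```

Call:
play_rows --series '[0, 0, 0, 0, 0, 0.12, -1, 0, 0, 0, 0, 0, 0.12, -1, 0, 0, 0, 0, 0, 0.12, -1, 0, 0, 0, 0, 0, 0.12, -1, 0, 0, 0, 0, 0, 0.12, -1, 0, 0, 0, 0, 0, 0.12, -1, 0, 0, 0, 0, 0, 0.12, -1, 0, 0, 0, 0, 0, 0.12, -1, 0, 0, 0, 0, 0, 0.12, -1, 0, 0, 0, 0, 0, 0.12, -1]'

```text
time_s: 3.45
tcp_pos: [0.4315, 0.2941, 0.2251]
tool_rot: [3.141, -0.009, 0.356]
force: [-0.9, -0.7, 0.2]
finger_gap: 0.0953
```

Run:
```python
from h import *
s=ctrl.read_state(); print(s["time_s"],s["tcp_pos"],s["tool_rot"],s["joint_pos"])
im,d=get_image("wrist"); cv2.imwrite("pics/w1.png",im[:,:,::-1])
k=get_calibration("wrist"); print(-k["R"].T@k["t"],k["R"])
```

```text
3.45 [0.43147956 0.29408261 0.22511398] [ 3.14133813 -0.00939754  0.35628218] [ 4.96400850e-01 -1.93841674e-01  1.88492131e+00 -1.57769928e-03
  1.44124328e+00  1.71111277e+00]
[0.50842155 0.32153751 0.42943429] [[ 3.45689871e-01 -9.38348611e-01  6.31091683e-04]
 [-8.99263673e-01 -3.31098650e-01  2.85829548e-01]
 [-2.67998806e-01 -9.93758974e-02 -9.58280267e-01]]
```

View pics/w1.png

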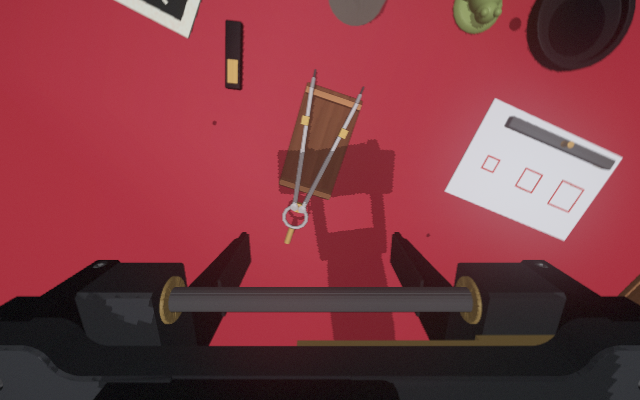

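The wrist picture shows the dividers with plates at about (305, 120) and (344, 133), tips at about (314, 72) and (361, 90), and the ring at (295, 215). The sheet's frames are at (490, 164), (529, 180) and (566, 196). Now I measure these precisely.

Run:
```python
from h import *
im=cv2.imread("pics/w1.png")
cv2.imwrite("pics/w1d.png",cv2.resize(im[60:250,250:400],None,fx=3.15,fy=3.15,interpolation=cv2.INTER_CUBIC))
k=get_calibration("wrist")
hsv=cv2.cvtColor(im,cv2.COLOR_BGR2HSV)
m=cv2.inRange(hsv,(18,110,150),(35,255,255)); m[:100]=0;m[140:]=0;m[:,:290]=0;m[:,360:]=0
n,l,st,ce=cv2.connectedComponentsWithStats(m)
P=[]
for i in range(1,n):
    if st[i,4]>8: print(ce[i],st[i]); P.append(px2w("wrist",ce[i][1],ce[i][0],z=.048,k=k)); print(P[-1])
print("mid",sum(P)/len(P))
for nme,z in [("dividers",.034),("grip_mid",.04),("points_mid",.014),("tip_left",.014),("tip_right",.014),("frame_small",.002),("frame_medium",.002),("frame_large",.002),("rest",0)]:
    for o in models.landmark_of("wrist",nme)[:2]:
        print(nme,round(o["conf"],2),np.round(o["location"],1),px2w("wrist",*o["location"],z=z,k=k).round(4))
# red frame lines on the sheet
sh=cv2.inRange(hsv,(0,0,140),(180,80,255)); 
n,l,st,ce=cv2.connectedComponentsWithStats(sh)
for i in range(1,n):
    if st[i,0]>430 and st[i,1]<200 and st[i,4]>2000:
        hull=cv2.convexHull(np.argwhere(l==i)[:,::-1].astype(np.int32)); box=cv2.approxPolyDP(hull,6,True)[:,0]
        print("sheet",box.tolist(),[px2w("wrist",b[1],b[0],z=.002,k=k)[:2].round(4).tolist() for b in box])
        hm=np.zeros(l.shape,np.uint8); cv2.fillPoly(hm,[hull],255); hm=cv2.erode(hm,np.ones((7,7)))
        r=(hsv[:,:,1]>50)&(hm>0)&((hsv[:,:,0]<12)|(hsv[:,:,0]>165))&(hsv[:,:,2]>120)
        r=cv2.dilate(r.astype(np.uint8),np.ones((2,2)))
        n2,l2,s2,c2=cv2.connectedComponentsWithStats(r)
        for j in range(1,n2):
            if s2[j,4]>20:
                cs=np.argwhere(l2==j)[:,::-1].astype(np.float32)
                b=cv2.minAreaRect(cs); print("frame",s2[j],b,px2w("wrist",b[0][1],b[0][0],z=.002,k=k).round(4))
```

```text
[304.74074074 119.98148148] [301 115   9  10  54]
[0.50252566 0.34070719 0.048     ]
[343.0877193  133.36842105] [338 129  11  10  57]
[0.50406334 0.28698879 0.048     ]
mid [0.5032945  0.31384799 0.048     ]
dividers 0.95 [207.1 295.5] [0.3799 0.3131 0.034 ]
grip_mid 0.2 [161.3 489.2] [0.5397 0.0796 0.04  ]
tip_left 0.62 [ 68.5 316.6] [0.5712 0.3495 0.014 ]
tip_left 0.3 [ 58.2 234. ] [0.5446 0.4588 0.014 ]
tip_right 0.6 [ 84.6 362. ] [0.5739 0.2834 0.014 ]
frame_small 0.7 [161.7 487.9] [0.5415 0.0576 0.002 ]
frame_medium 0.97 [178.  529.8] [ 0.5419 -0.0173  0.002 ]
frame_large 0.76 [195.4 561.1] [ 0.5349 -0.0801  0.002 ]
frame_large 0.31 [141.7 559.7] [ 0.6059 -0.0294  0.002 ]
rest 0.81 [140.8 318.7] [0.4806 0.3133 0.    ]
rest 0.64 [ 19.5 571. ] [0.7502 0.0478 0.    ]
sheet [[622, 157], [564, 240], [444, 191], [494, 98]] [[0.6198, -0.1334], [0.4705, -0.1298], [0.4764, 0.0996], [0.6255, 0.096]]
frame [481 155  20  19 127] ((490.70001220703125, 164.10000610351562), (14.758047103881836, 16.546903610229492), 26.56505012512207) [0.5397 0.0516 0.002 ]
frame [515 168  29  26 188] ((528.9699096679688, 180.673828125), (20.04672622680664, 24.37053108215332), 31.607501983642578) [ 0.5377 -0.0185  0.002 ]
frame [548 180  37  33 233] ((565.8845825195312, 196.42306518554688), (24.684158325195312, 32.4499626159668), 33.690067291259766) [ 0.5361 -0.0884  0.002 ]
```

View pics/w1d.png

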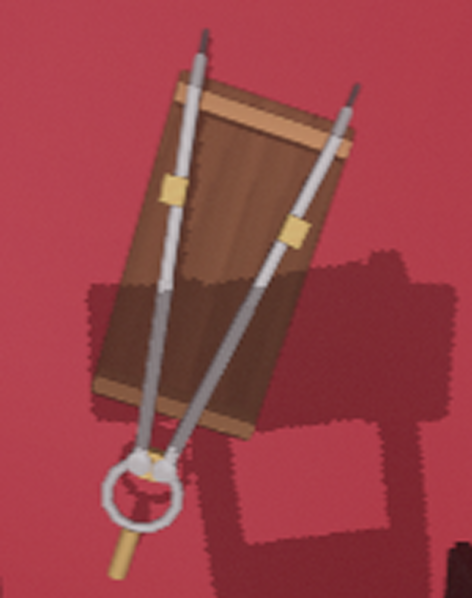

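Call:
play_rows --series '[0, 0, 0, 0, 0, 0.11, -1, 0, 0, 0, 0, 0, 0.11, -1, 0, 0, 0, 0, 0, 0.11, -1, 0, 0, 0, 0, 0, 0, -1, 1.5, -0.36, 1.6, 0, 0, 0, -1, 1.5, -0.36, 1.6, 0, 0, 0, -1, 1.5, -0.36, 1.6, 0, 0, 0, -1, 1.5, -0.36, 1.6, 0, 0, 0, -1, 1.5, -0.36, 1.6, 0, 0, 0, -1, 0, 0, 0, 0, 0, 0, -1]'

```text
time_s: 4.78
tcp_pos: [0.511, 0.3165, 0.1461]
tool_rot: [-3.136, -0.015, 0.043]
force: [-1.6, -0.4, -1.2]
finger_gap: 0.0952
```

```bash
cat > look.py <<'E'
import sys
from h import *
s=ctrl.read_state(); print(s["time_s"],s["tcp_pos"].round(4),s["tool_rot"].round(4),"gap",s["finger_gap"], s["force"].round(2))
im,d=get_image("wrist"); cv2.imwrite(f"pics/{sys.argv[1]}.png",im[:,:,::-1])
E
python3 look.py w2
```

```text
4.7833 [0.511  0.3165 0.1461] [-3.1357 -0.015   0.0426] gap 0.09515363134902449 [-1.64 -0.35 -1.21]
```

View pics/w2.png

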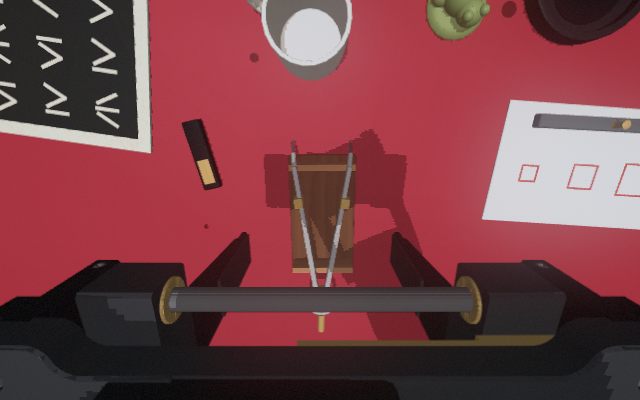

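The dividers are centred between the fingers, with plates at (298, 204) and (345, 204) and tips at (293, 155) and (350, 155). I measure again from this closer view.

```bash
cat > plates.py <<'E'
from h import *
def plates(im,k,z,box):
    hsv=cv2.cvtColor(im,cv2.COLOR_BGR2HSV)
    m=cv2.inRange(hsv,(15,110,100),(35,255,255)); M=np.zeros_like(m); r0,r1,c0,c1=box; M[r0:r1,c0:c1]=m[r0:r1,c0:c1]
    n,l,st,ce=cv2.connectedComponentsWithStats(M)
    o=sorted([(tuple(ce[i]),st[i,4]) for i in range(1,n) if st[i,4]>8])
    for c,a in o: print("plate",np.round(c,1),a,px2w("wrist",c[1],c[0],z=z,k=k).round(4))
E
python3 - <<'E'
from plates import *
s=ctrl.read_state(); print(s["tcp_pos"].round(4),s["tool_rot"].round(4))
k=get_calibration("wrist"); plates(cv2.imread("pics/w2.png"),k,.048,(190,220,280,360))
for n,z in [("tip_left",.014),("tip_right",.014),("grip_mid",.04),("frame_medium",.002),("dividers",.034)]:
    for o in models.landmark_of("wrist",n)[:1]: print(n,o["conf"],np.round(o["location"],1),px2w("wrist",*o["location"],z=z,k=k).round(4))
E
```

```text
[0.5105 0.3166 0.1477] [-3.1352 -0.0156  0.0423]
plate [297.9 203.5] 86 [0.5013 0.3414 0.048 ]
plate [344.6 203.5] 89 [0.5037 0.288  0.048 ]
tip_left 0.83 [141.2 293.6] [0.5686 0.3507 0.014 ]
tip_right 0.88 [139.8 353.7] [0.5733 0.2792 0.014 ]
frame_medium 0.57 [178.3 584.9] [ 0.5378 -0.0216  0.002 ]
dividers 0.78 [290.  317.4] [0.3797 0.3143 0.034 ]
```

Call:
play_rows --series '[-0.4, 0.1, 1.0, -0.006, -0.015, 0, -1, -0.4, 0.05, 1.5, 0, 0, 0, -1, 0, 0, 2.0, 0, 0, 0, -1, 0, 0, 2.0, 0, 0, 0, -1, 0, 0, 2.0, 0, 0, 0, -1, 0, 0, 1.5, 0, 0, 0, -1, 0, 0, 0.5, 0, 0, 0, -1, 0, 0, 0, 0, 0, 0, -1]'

```text
time_s: 5.75
tcp_pos: [0.5037, 0.3179, 0.0491]
tool_rot: [-3.134, -0.015, 0.046]
force: [-0.1, 0.3, -0.2]
finger_gap: 0.0949
```

```bash
python3 look.py w3
python3 - <<'E'
from plates import *
k=get_calibration("wrist"); plates(cv2.imread("pics/w3.png"),k,.048,(190,270,260,400))
E
```

```text
5.75 [0.5037 0.3179 0.0491] [-3.1341 -0.0149  0.0458] gap 0.09494093172602168 [-0.1   0.31 -0.17]
plate [289.6 229. ] 175 [0.5021 0.3414 0.048 ]
plate [356.8 229.5] 172 [0.5044 0.2879 0.048 ]
```

View pics/w3.png

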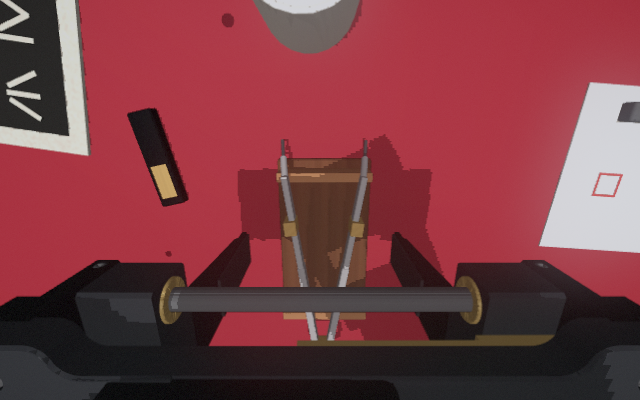

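Call:
play_rows --series '[0, 0.32, 0, -0.008, -0.015, 0, -1, 0, 0, 0, -0.008, -0.015, 0, -1, 0, 0, 1.0, 0, 0, 0, -1, 0, 0, 1.0, 0, 0, 0, -1, 0, 0, 0.8, 0, 0, 0, -1, 0, 0, 0, 0, 0, 0, -1]'

```text
time_s: 6.3
tcp_pos: [0.5075, 0.3162, 0.0251]
tool_rot: [3.136, 0.009, 0.046]
force: [0.3, -1.0, -0.3]
finger_gap: 0.0951
```

```bash
python3 look.py w4
python3 - <<'E'
from plates import *
k=get_calibration("wrist"); plates(cv2.imread("pics/w4.png"),k,.048,(190,290,260,400))
E
```

```text
6.3 [0.5075 0.3162 0.0251] [3.1357 0.0088 0.0461] gap 0.09507742282155467 [ 0.34 -1.   -0.31]
plate [283.7 247. ] 206 [0.5021 0.3415 0.048 ]
plate [358.4 247.3] 207 [0.5042 0.2878 0.048 ]
```

View pics/w4.png

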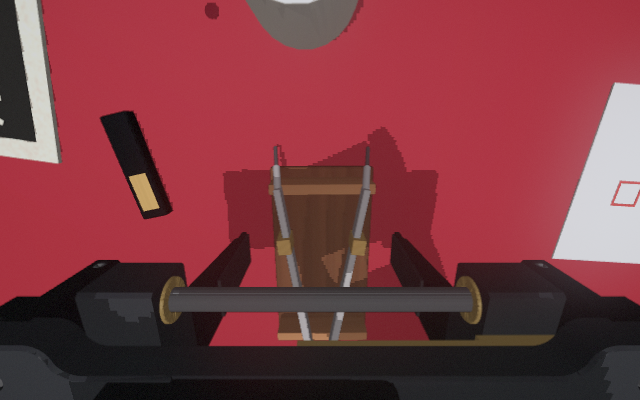

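Call:
play_rows --series '[-0.45, 0.15, 0.35, 0.005, 0.007, 0, -1, 0, 0, 0, 0, 0, 0, -1]'

```text
time_s: 6.52
tcp_pos: [0.5029, 0.3144, 0.0215]
tool_rot: [3.141, 0.001, 0.046]
force: [-0.7, -0.6, -0.3]
finger_gap: 0.0953
```

Call:
play_rows --series '[0, 0, 0, 0, 0, 0, 0.0, 0, 0, 0, 0, 0, 0, 0.0, 0, 0, 0, 0, 0, 0, 0.0, 0, 0, 0, 0, 0, 0, 0.0, 0, 0, 0, 0, 0, 0, 0.0, 0, 0, 0, 0, 0, 0, 0.0]' --force 25

```text
time_s: 7.02
tcp_pos: [0.503, 0.3146, 0.0226]
tool_rot: [-3.141, -0.001, 0.046]
force: [0.8, -0.4, -0.1]
finger_gap: 0.0608
```

```bash
python3 look.py w5
```

```text
7.0167 [0.503  0.3146 0.0226] [-3.1412e+00 -6.0000e-04  4.6200e-02] gap 0.060750402917246926 [ 0.82 -0.44 -0.11]
```

View pics/w5.png

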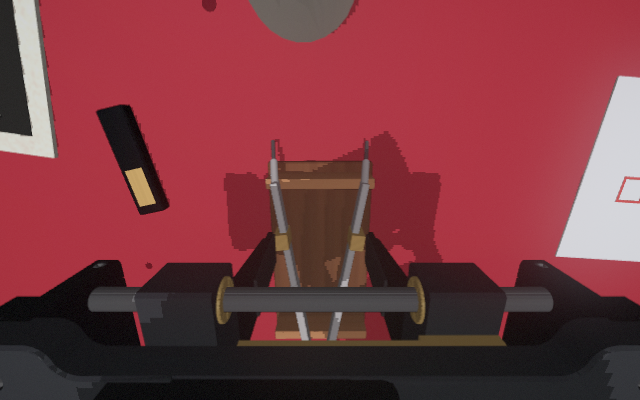

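Call:
play_rows --series '[0, 0, 0, 0, 0, 0, 0.1, 0, 0, 0, 0, 0, 0, 0.1, 0, 0, 0, 0, 0, 0, 0.1, 0, 0, 0, 0, 0, 0, 0.1, 0, 0, 0, 0, 0, 0, 0.1, 0, 0, 0, 0, 0, 0, 0.1]'

```text
time_s: 7.57
tcp_pos: [0.5033, 0.3148, 0.0228]
tool_rot: [-3.141, -0.001, 0.046]
force: [0.3, 0.1, 0.1]
finger_gap: 0.0431
```

```bash
python3 look.py w6
```

```text
7.5667 [0.5033 0.3148 0.0228] [-3.141e+00 -1.000e-03  4.630e-02] gap 0.043067651995091036 [0.32 0.08 0.08]
```

View pics/w6.png

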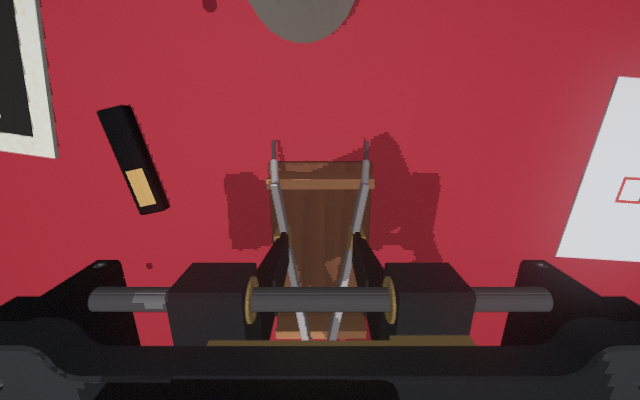

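The fingers read 43 mm, yet the legs still show a relaxed gap: tips at (275, 143) and (366, 143). The fingers must be passing over or missing the legs, so I check the depth before doing anything else.

Run:
```python
from h import *
s=ctrl.read_state(); k=get_calibration("wrist")
t=s["tcp_pos"]; print(t)
for y in (.0215,-.0215,0):
  print("tcp tips px", w2px("wrist",t+np.array([0,y,0]),k).round(1), "grasp", w2px("wrist",t+np.array([0,y,.0188]),k).round(1))
print("plates exp", w2px("wrist",[[.5032,.3415,.048],[.5032,.2878,.048],[.5032,.3147,0.03]],k).round(1))
im,d=get_image("wrist"); np.save("d6.npy",d)
cv2.imwrite("pics/w6z.png",cv2.resize(im[130:290,230:410,::-1],None,fx=3.7,fy=3.7,interpolation=cv2.INTER_CUBIC))
for r in (160,175,190,210,225,235,240,245,250,260,270):
  print(r,[ (c,px2w("wrist",r,c,depth=d[r,c],k=k).round(3).tolist()) for c in (272,277,282,286,290,320)])
im,d=get_image("top"); cv2.imwrite("pics/t6.png",cv2.resize(im[170:320,140:290,::-1],None,fx=4,fy=4,interpolation=cv2.INTER_CUBIC))
```

```text
[0.50330525 0.31477906 0.02280199]
tcp tips px [[227.8 291.8]] grasp [[237.6 289.2]]
tcp tips px [[230.2 346.1]] grasp [[240.1 348.4]]
tcp tips px [[229. 319.]] grasp [[238.9 318.9]]
plates exp [[241.1 280.8]
 [244.4 357. ]
 [232.7 319. ]]
160 [(272, [0.557, 0.351, 0.029]), (277, [0.557, 0.347, 0.028]), (282, [0.553, 0.347, -0.001]), (286, [0.553, 0.344, 0.0]), (290, [0.553, 0.341, 0.0]), (320, [0.554, 0.316, -0.0])]
175 [(272, [0.548, 0.349, 0.037]), (277, [0.548, 0.346, 0.036]), (282, [0.545, 0.345, 0.019]), (286, [0.545, 0.342, 0.02]), (290, [0.545, 0.339, 0.02]), (320, [0.546, 0.316, 0.02])]
190 [(272, [0.539, 0.348, 0.046]), (277, [0.54, 0.345, 0.046]), (282, [0.53, 0.346, 0.008]), (286, [0.53, 0.343, 0.007]), (290, [0.53, 0.34, 0.006]), (320, [0.531, 0.315, 0.009])]
210 [(272, [0.512, 0.354, 0.007]), (277, [0.525, 0.345, 0.045]), (282, [0.525, 0.341, 0.044]), (286, [0.513, 0.343, 0.007]), (290, [0.513, 0.339, 0.008]), (320, [0.514, 0.314, 0.007])]
225 [(272, [0.499, 0.354, 0.007]), (277, [0.499, 0.35, 0.007]), (282, [0.514, 0.341, 0.045]), (286, [0.513, 0.339, 0.043]), (290, [0
[... 450 characters left out ...]
 (277, [0.514, 0.34, 0.077]), (282, [0.514, 0.337, 0.077]), (286, [0.511, 0.335, 0.071]), (290, [0.498, 0.335, 0.043]), (320, [0.482, 0.313, 0.007])]
250 [(272, [0.514, 0.342, 0.083]), (277, [0.514, 0.339, 0.083]), (282, [0.513, 0.336, 0.08]), (286, [0.508, 0.335, 0.071]), (290, [0.495, 0.335, 0.045]), (320, [0.477, 0.313, 0.007])]
260 [(272, [0.514, 0.34, 0.095]), (277, [0.514, 0.337, 0.095]), (282, [0.51, 0.335, 0.088]), (286, [0.502, 0.335, 0.073]), (290, [0.487, 0.335, 0.046]), (320, [0.468, 0.312, 0.008])]
270 [(272, [0.514, 0.338, 0.105]), (277, [0.513, 0.336, 0.102]), (282, [0.506, 0.335, 0.09]), (286, [0.496, 0.335, 0.074]), (290, [0.479, 0.335, 0.045]), (320, [0.458, 0.312, 0.008])]
```

View pics/w6z.png

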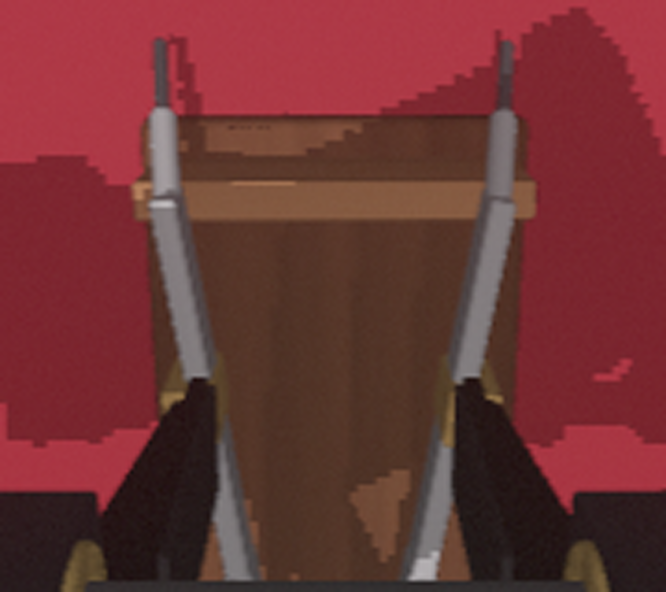

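View pics/t6.png

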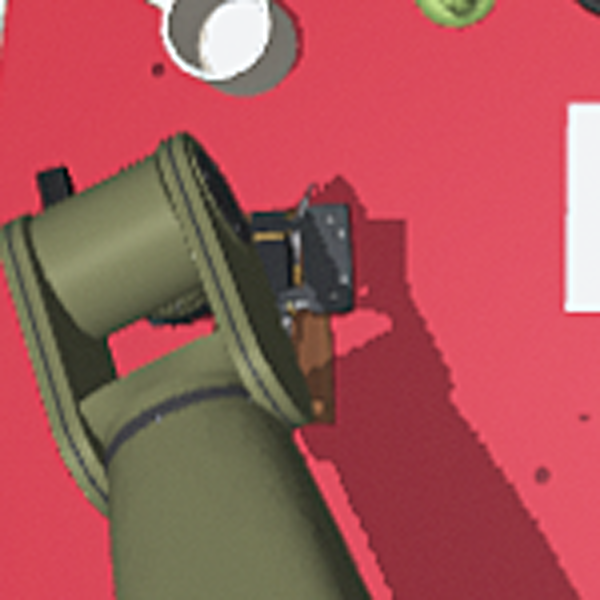

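Run:
```python
from h import *
k=get_calibration("wrist"); d=np.load("d6.npy")
for r in range(262,400,8):
  print(r,[ (c,px2w("wrist",r,c,depth=d[r,c],k=k).round(3).tolist()) for c in (200,245,262,320)])
s=ctrl.read_state(); print(s)
```

```text
262 [(200, [0.456, 0.422, 0.0]), (245, [0.458, 0.381, -0.001]), (262, [0.514, 0.345, 0.097]), (320, [0.466, 0.312, 0.008])]
270 [(200, [0.536, 0.356, 0.144]), (245, [0.537, 0.341, 0.145]), (262, [0.513, 0.343, 0.104]), (320, [0.458, 0.312, 0.008])]
278 [(200, [0.537, 0.354, 0.149]), (245, [0.537, 0.339, 0.149]), (262, [0.514, 0.342, 0.112]), (320, [0.45, 0.311, 0.008])]
286 [(200, [0.537, 0.352, 0.154]), (245, [0.537, 0.338, 0.154]), (262, [0.514, 0.34, 0.119]), (320, [0.441, 0.311, 0.007])]
294 [(200, [0.536, 0.35, 0.157]), (245, [0.535, 0.338, 0.154]), (262, [0.532, 0.334, 0.15]), (320, [0.532, 0.315, 0.149])]
302 [(200, [0.535, 0.35, 0.158]), (245, [0.533, 0.338, 0.155]), (262, [0.53, 0.334, 0.151]), (320, [0.531, 0.315, 0.151])]
310 [(200, [0.531, 0.351, 0.158]), (245, [0.53, 0.338, 0.155]), (262, [0.528, 0.334, 0.152]), (320, [0.528, 0.315, 0.151])]
318 [(200, [0.528, 0.351, 0.157]), (245, [0.527, 0.338, 0.155]), (262, [0.51, 0.337, 0.135]), (320, [0.414, 0.31, 0.016])]
326 [(200, [0.525, 0.351, 0.157]), (245, [0.526, 0.338, 0.157]), (262, [0.508, 0.337, 0.136]), (320, [0.415, 0
[... 1077 characters left out ...]
29, 0.328, 0.182]), (320, [0.529, 0.315, 0.182])]
{'time_s': 7.7167, 'joint_pos': array([4.68354225e-01, 1.48707504e-01, 1.90344349e+00, 1.20326227e-04,
       1.08828023e+00, 1.99284724e+00]), 'joint_vel': array([ 0.00094902,  0.00118259, -0.00124325,  0.00021306,  0.00055594,
       -0.00025161]), 'tau': array([-1.86529692e-04, -3.88872743e+01, -3.20114958e+01, -6.20683859e-04,
       -9.36194393e-02,  9.01605404e-06]), 'tcp_pos': array([0.50333127, 0.31474151, 0.022806  ]), 'tool_rot': array([-3.14101960e+00, -1.01582518e-03,  4.62472540e-02]), 'force': array([0.11422571, 0.40423148, 0.22393962]), 'moment': array([-0.04729524,  0.20256466,  0.00455207]), 'finger_gap': 0.04273896486456414}
```

Run:
```python
from h import *
k=get_calibration("wrist"); d=np.load("d6.npy")
for c in (279,282,284,357,360):
  print(c,[ (r,px2w("wrist",r,c,depth=d[r,c],k=k).round(4).tolist()) for r in range(229,240)])
```

```text
279 [(229, [0.5076, 0.3444, 0.0366]), (230, [0.5079, 0.344, 0.0392]), (231, [0.5076, 0.3438, 0.0405]), (232, [0.5079, 0.3435, 0.0428]), (233, [0.5082, 0.3431, 0.0455]), (234, [0.508, 0.343, 0.0466]), (235, [0.5084, 0.3426, 0.0493]), (236, [0.5076, 0.3426, 0.0493]), (237, [0.507, 0.3426, 0.0496]), (238, [0.5136, 0.3403, 0.0656]), (239, [0.5145, 0.3398, 0.0691])]
282 [(229, [0.5113, 0.3411, 0.0453]), (230, [0.5105, 0.3411, 0.0452]), (231, [0.5099, 0.341, 0.0455]), (232, [0.5139, 0.3396, 0.0566]), (233, [0.5139, 0.3394, 0.0582]), (234, [0.5144, 0.339, 0.0611]), (235, [0.5138, 0.339, 0.0612]), (236, [0.5142, 0.3387, 0.0637]), (237, [0.5141, 0.3385, 0.065]), (238, [0.5143, 0.3382, 0.067]), (239, [0.5141, 0.3381, 0.068])]
284 [(229, [0.511, 0.3398, 0.0444]), (230, [0.5107, 0.3396, 0.0456]), (231, [0.5101, 0.3396, 0.0459]), (232, [0.5144, 0.3382, 0.0576]), (233, [0.5142, 0.338, 0.0589]), (234, [0.5139, 0.3379, 0.0597]), (235, [0.5143, 0.3376, 0.0622]), (236, [0.5142, 0.3374, 0.0637]), (237, [0.514, 0.3373, 0.0647]), (238, [0.5142, 0.337, 0.0666]), (239, [0.5139, 0.3369, 0.0675])]
357 [(229, [0.5139, 0.2884, 0.0456]), (230, [0.513, 0.2883, 0.0452]), (231, [0.5119, 0.2881, 0.0445]), (232, [0.516, 0.29, 0.0562]), (233, [0.5159, 0.2901, 0.0575]), (234, [0.5166, 0.2906, 0.0608]), (235, [0.516, 0.2906, 0.0612]), (236, [0.5163, 0.2909, 0.0635]), (237, [0.5163, 0.2911, 0.0651]), (238, [0.5162, 0.2913, 0.0664]), (239, [0.5155, 0.2912, 0.0663])]
360 [(229, [0.5103, 0.2847, 0.0365]), (230, [0.5104, 0.2851, 0.0387]), (231, [0.5094, 0.2849, 0.0382]), (232, [0.51, 0.2854, 0.0415]), (233, [0.5162, 0.2882, 0.058]), (234, [0.5168, 0.2887, 0.0611]), (235, [0.5165, 0.2888, 0.0621]), (236, [0.5159, 0.2888, 0.0624]), (237, [0.5171, 0.2895, 0.0667]), (238, [0.5165, 0.2895, 0.0669]), (239, [0.5166, 0.2897, 0.0685])]
```

Call:
play_rows --series '[0, 0, 0, 0, 0, 0, -1, 0, 0, 0, 0, 0, 0, -1, 0, 0, 0, 0, 0, 0, -1, 0, 0, 0, 0, 0, 0, -1, 0, 0, 0, 0, 0, 0, -1, 0, 0, 0, 0, 0, 0, -1, 0, 0, 0, 0, 0, 0, -1, 0, 0, 0, 0, 0, 0, -1]'

```text
time_s: 8.38
tcp_pos: [0.5033, 0.3147, 0.0228]
tool_rot: [-3.141, -0.001, 0.046]
force: [0.3, 0.2, 0.8]
finger_gap: 0.0904
```

The depth puts the real fingertips at z ≈ 0.056 when the reported TCP is at 0.023. The reported z is therefore about 33.5 mm low, and the gripper body is shifted by the same amount. The fingers closed above the plates and touched nothing. I descend the remaining 34 mm with the fingers open.

Call:
play_rows --series '[0, 0, 0, 0, 0, 0, -1, 0, 0, 0.9, 0, 0, 0, -1, 0, 0, 0.9, 0, 0, 0, -1, 0, 0, 0.8, 0, 0, 0, -1, 0, 0, 0.6, 0, 0, 0, -1, 0, 0, 0, 0, 0, 0, -1]'

```text
time_s: 8.88
tcp_pos: [0.503, 0.3145, -0.013]
tool_rot: [-3.141, -0.0, 0.046]
force: [-0.1, 0.1, 0.1]
finger_gap: 0.095
```

```bash
python3 look.py w7
python3 - <<'E'
from plates import *
k=get_calibration("wrist"); plates(cv2.imread("pics/w7.png"),k,.048,(190,290,260,400))
E
```

```text
8.8833 [ 0.503   0.3145 -0.013 ] [-3.1412e+00 -4.0000e-04  4.6200e-02] gap 0.09500508663406575 [-0.14  0.15  0.13]
plate [274.2 264.9] 452 [0.5043 0.3404 0.048 ]
plate [363.3 265.4] 467 [0.5065 0.2888 0.048 ]
```

View pics/w7.png

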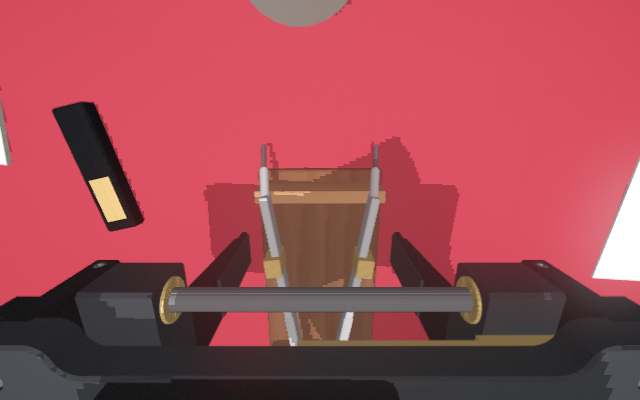

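Call:
play_rows --series '[0, 0, 0, 0, 0, 0, 0.0, 0, 0, 0, 0, 0, 0, 0.0, 0, 0, 0, 0, 0, 0, 0.0, 0, 0, 0, 0, 0, 0, 0.0, 0, 0, 0, 0, 0, 0, 0.0, 0, 0, 0, 0, 0, 0, 0.0, 0, 0, 0, 0, 0, 0, 0.0, 0, 0, 0, 0, 0, 0, 0.0]' --force 25

```text
time_s: 9.6
tcp_pos: [0.5041, 0.315, -0.0115]
tool_rot: [-3.14, -0.003, 0.046]
force: [-1.0, 0.5, -0.4]
finger_gap: 0.0499
```

```bash
python3 look.py w8
```

```text
9.6 [ 0.5041  0.315  -0.0115] [-3.1405e+00 -2.7000e-03  4.6500e-02] gap 0.049890727468046 [-0.95  0.52 -0.4 ]
```

View pics/w8.png

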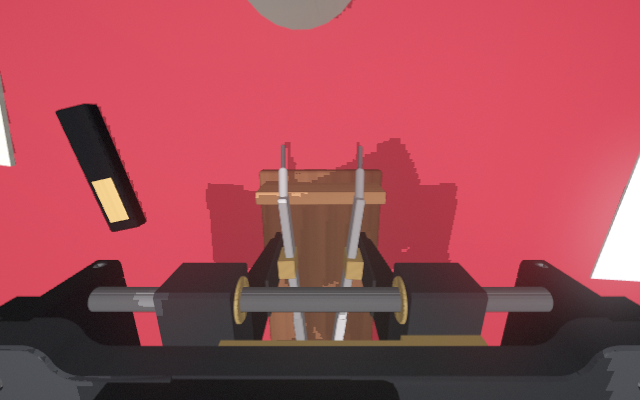

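The legs are now squeezed symmetrically, with the tips at (284, 145) and (360, 145). I squeeze on towards the 30 mm gap.

Call:
play_rows --series '[0, 0, 0, 0, 0, 0, 0.2, 0, 0, 0, 0, 0, 0, 0.2, 0, 0, 0, 0, 0, 0, 0.2, 0, 0, 0, 0, 0, 0, 0.2, 0, 0, 0, 0, 0, 0, 0.2, 0, 0, 0, 0, 0, 0, 0.2]'

```text
time_s: 10.15
tcp_pos: [0.5038, 0.3149, -0.0119]
tool_rot: [-3.141, -0.002, 0.046]
force: [-0.7, -0.1, -0.5]
finger_gap: 0.0383
```

Call:
play_rows --series '[0, 0, -0.6, 0, 0, 0, 0.2, 0, 0, -1.2, 0, 0, 0, 0.2, 0, 0, -1.2, 0, 0, 0, 0.2, 0, 0, -1.2, 0, 0, 0, 0.2, 0, 0, -0.8, 0, 0, 0, 0.2, 0, 0, 0, 0, 0, 0, 0.2]'

```text
time_s: 10.65
tcp_pos: [0.5041, 0.3151, 0.0444]
tool_rot: [-3.14, -0.003, 0.046]
force: [0.3, 0.8, -0.4]
finger_gap: 0.038
```

```bash
python3 look.py w9
python3 - <<'E'
from h import *
im,d=get_image("scene"); k=get_calibration("scene"); print(w2px("scene",[.57,.315,.06],k))
r,c=w2px("scene",[.52,.315,.06],k)[0].astype(int)
cv2.imwrite("pics/s9.png",cv2.resize(im[max(r-60,0):r+60,c-80:c+80,::-1],None,fx=5,fy=5,interpolation=cv2.INTER_CUBIC))
E
```

```text
10.65 [0.5041 0.3151 0.0444] [-3.1401 -0.0032  0.0464] gap 0.037974780705139724 [ 0.32  0.83 -0.39]
[[167.15535953 369.63359153]]
```

View pics/w9.png

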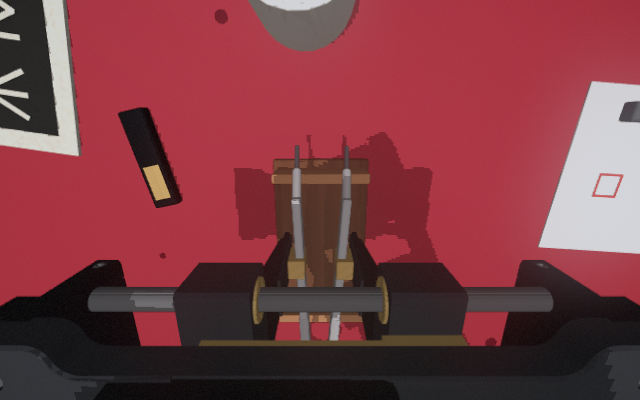

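View pics/s9.png

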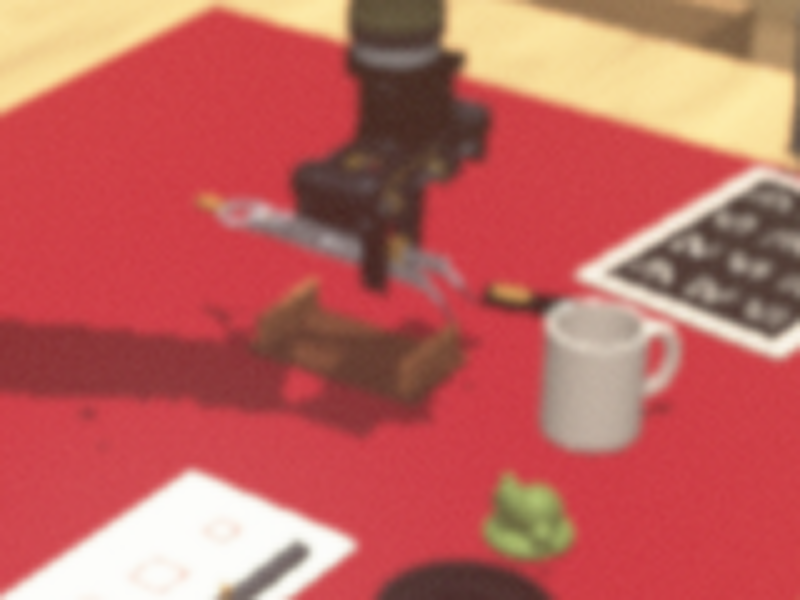

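The dividers are lifted level off the rest. The tips are at (297, 147) and (346, 147), and a finger opening of 38.0 mm means a tip gap of about 30.7 mm. Next I measure the tips relative to the tool and plan the transfer.

Run:
```python
from h import *
from scipy.spatial.transform import Rotation as Ro
s=ctrl.read_state(); im,d=get_image("wrist"); k=get_calibration("wrist")
print(s["tcp_pos"].round(4),s["tool_rot"].round(4))
cv2.imwrite("pics/w10.png",cv2.resize(im[130:230,260:390,::-1],None,fx=6,fy=6,interpolation=cv2.INTER_CUBIC))
for n in ("tip_left","tip_right"):
    for o in models.landmark_of("wrist",n)[:2]: print(n,round(o["conf"],2),np.round(o["location"],1),px2w("wrist",*o["location"],z=.0707,k=k).round(4))
for r in range(140,176,3):
    row=d[r]; 
    print(r,[(c,px2w("wrist",r,c,depth=row[c],k=k).round(4).tolist()) for c in list(range(290,304))+list(range(340,352)) if row[c]>0 and px2w("wrist",r,c,depth=row[c],k=k)[2]>.055][:8])
```

```text
[0.5033 0.3147 0.0426] [-3.141e+00 -1.400e-03  4.640e-02]
tip_left 0.59 [144.3 297.6] [0.5701 0.3305 0.0707]
tip_right 0.71 [144.8 346.5] [0.5712 0.3004 0.0707]
140 []
143 []
146 [(295, [0.5686, 0.3324, 0.0669]), (296, [0.5688, 0.3317, 0.0678]), (297, [0.5689, 0.331, 0.0689]), (298, [0.569, 0.3304, 0.0691]), (299, [0.569, 0.3297, 0.0695]), (345, [0.5702, 0.301, 0.0682]), (346, [0.5704, 0.3005, 0.0698]), (347, [0.5704, 0.2998, 0.0693])]
149 [(295, [0.5671, 0.3321, 0.0701]), (296, [0.5674, 0.3313, 0.0721]), (297, [0.5674, 0.3307, 0.0721]), (298, [0.5673, 0.3302, 0.071]), (299, [0.5672, 0.3296, 0.0699]), (345, [0.5686, 0.3011, 0.0703]), (346, [0.5687, 0.3005, 0.0706]), (347, [0.5689, 0.3, 0.0724])]
152 [(295, [0.5656, 0.3319, 0.0726]), (296, [0.5655, 0.3313, 0.0719]), (297, [0.5656, 0.3307, 0.0723]), (298, [0.5656, 0.33, 0.0723]), (299, [0.5656, 0.3295, 0.0716]), (345, [0.567, 0.3011, 0.0721]), (346, [0.567, 0.3005, 0.0721]), (347, [0.5672, 0.3, 0.0732])]
155 [(295, [0.5639, 0.3317, 0.0738]), (296, [0.564, 0.3311, 0.074]), (297, [0.5641, 0.3305, 0.0745]), (298, [0.564, 0.3299, 0.0739]),
[... 1019 characters left out ...]
, 0.0813]), (298, [0.5576, 0.3293, 0.0798]), (299, [0.5574, 0.3288, 0.0783]), (345, [0.559, 0.3012, 0.0803]), (346, [0.559, 0.3006, 0.08]), (347, [0.559, 0.3, 0.0797])]
170 [(293, [0.5559, 0.3321, 0.0812]), (294, [0.5564, 0.3313, 0.0836]), (295, [0.5563, 0.3308, 0.0828]), (296, [0.5563, 0.3302, 0.0828]), (297, [0.5565, 0.3296, 0.0836]), (298, [0.5563, 0.3291, 0.0825]), (299, [0.5564, 0.3284, 0.0828]), (300, [0.5561, 0.328, 0.0809])]
173 [(293, [0.5545, 0.3319, 0.0831]), (294, [0.5548, 0.3312, 0.0843]), (295, [0.5545, 0.3308, 0.0828]), (296, [0.5549, 0.33, 0.0846]), (297, [0.5549, 0.3295, 0.0845]), (298, [0.555, 0.3288, 0.085]), (299, [0.5548, 0.3283, 0.0838]), (300, [0.555, 0.3277, 0.0847])]
```

View pics/w10.png

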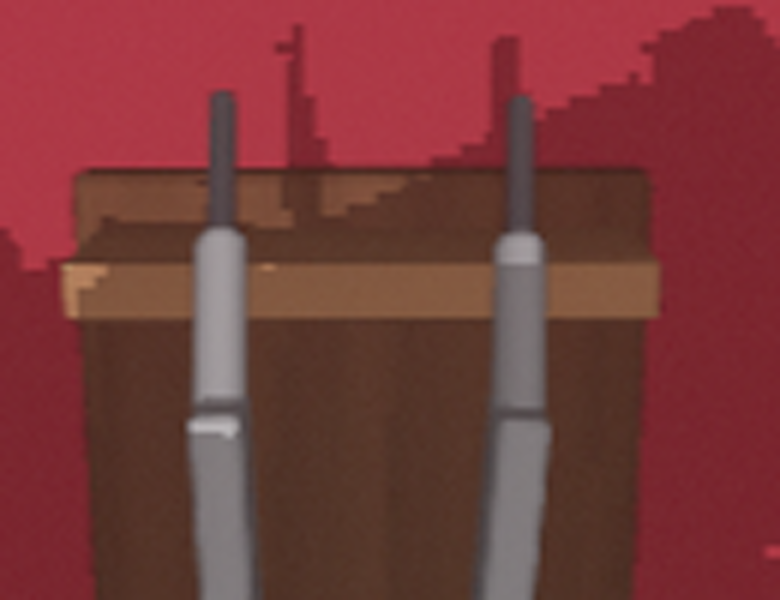

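Call:
play_rows --series '[0, 0, 0, 0, 0, 0.07, 0.2, -0.07, 1.0, 0, 0, 0, 0, 0.2, -0.15, 2.0, 0, 0, 0, 0, 0.2, -0.22, 3.0, 0, 0, 0, 0, 0.2, -0.22, 3.0, 0, 0, 0, 0, 0.2, -0.22, 3.0, 0, 0, 0, 0, 0.2, -0.22, 3.0, 0, 0, 0, 0, 0.2, -0.22, 3.0, 0, 0, 0, 0, 0.2, -0.22, 3.0, 0, 0, 0, 0, 0.2, -0.22, 3.0, 0, 0, 0, 0, 0.2]'

```text
time_s: 11.73
tcp_pos: [0.4717, 0.0639, 0.0332]
tool_rot: [3.136, 0.015, -0.002]
force: [0.2, -0.7, -1.0]
finger_gap: 0.0379
```

Call:
play_rows --series '[-0.22, 3.0, 0, 0, 0, 0, 0.2, -0.22, 3.0, 0, 0, 0, 0, 0.2, -0.15, 2.0, 0, 0, 0, 0, 0.2, -0.07, 1.0, 0, 0, 0, 0, 0.2, 0, 0, 0, 0, 0, 0, 0.2, 0, 0, 0, 0, 0, 0, 0.2]'

```text
time_s: 12.23
tcp_pos: [0.4576, -0.0377, 0.0299]
tool_rot: [3.135, 0.023, -0.001]
force: [0.5, -0.4, -0.9]
finger_gap: 0.0382
```

```bash
python3 look.py w11
```

```text
12.2333 [ 0.4576 -0.0377  0.0299] [ 3.1347e+00  2.2700e-02 -1.1000e-03] gap 0.0382193501073819 [ 0.48 -0.37 -0.91]
```

View pics/w11.png

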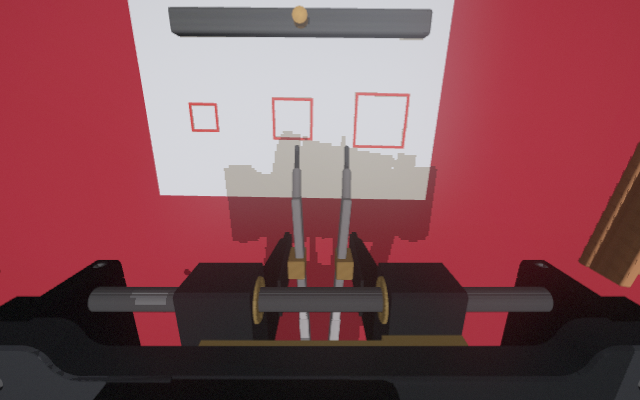

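The frames are at (204, 117), (293, 119) and (381, 121), and the tips at (297, 148) and (346, 148). The move went about 2 cm too far along y and tilted the tool slightly. I level the tool and then measure.

Call:
play_rows --series '[0.8, -1.2, 0, 0.006, 0.02, 0.015, 0.2, 0.4, -1.0, 0, 0, 0, 0, 0.2, 0, 0, 0, 0, 0, 0, 0.2, 0, 0, 0, 0, 0, 0, 0.2]'

```text
time_s: 12.62
tcp_pos: [0.4692, -0.012, 0.0286]
tool_rot: [3.141, 0.005, -0.01]
force: [-0.2, -1.1, -0.9]
finger_gap: 0.038
```

```bash
cat > meas.py <<'E'
import sys
from h import *
def red_frames(im,k,zp=.002):
    b=cv2.resize(im,None,fx=4,fy=4,interpolation=cv2.INTER_CUBIC).astype(int)
    m=((b[:,:,0]-b[:,:,1]>45)&(b[:,:,0]>150)).astype(np.uint8)
    n,l,st,ce=cv2.connectedComponentsWithStats(m)
    for j in range(1,n):
        x,y,w,h,a=st[j]
        if 60<w<500 and 60<h<500 and a<0.4*w*h and x>5:
            cs=np.argwhere(l==j)[:,::-1].astype(float)/4-.375
            W=np.array([px2w("wrist",r,c,z=zp,k=k)[:2] for c,r in cs[::7]],np.float32)
            q=cv2.minAreaRect(W); 
            a=(q[2]+45)%90-45
            print("frame px",((x+w/2)/4,(y+h/2)/4),"world",np.round(q[0],4),"size",np.round(q[1],4),"yaw",round(np.radians(a),3))
def tips(im,d,k):
    for n in ("tip_left","tip_right"):
        for o in models.landmark_of("wrist",n)[:1]: print(n,round(o["conf"],2),np.round(o["location"],1))
if __name__=="__main__":
    s=ctrl.read_state(); print(s["time_s"],s["tcp_pos"].round(4),s["tool_rot"].round(4),s["finger_gap"].round(4))
    im,d=get_image("wrist"); k=get_calibration("wrist"); cv2.imwrite(f"pics/{sys.argv[1]}.png",im[:,:,::-1]); np.save("dm.npy",d)
    cv2.imwrite(f"pics/{sys.argv[1]}z.png",cv2.resize(im[80:200,240:400,::-1],None,fx=5,fy=5,interpolation=cv2.INTER_CUBIC))
    red_frames(im,k); tips(im,d,k)
    zt=s["tcp_pos"][2]+.0335+.0188-.026
    # tip: nearest depth cells standing above the paper, first rows
    H,Wd=d.shape; out=[]
    for r in range(100,200):
        cc=[c for c in range(250,400) if d[r,c]>0]
        P=[(c,px2w("wrist",r,c,depth=d[r,c],k=k)) for c in cc]
        P=[(c,p) for c,p in P if abs(p[2]-zt)<.008 and p[2]>.006]
        if len(P)>=4: out.append((r,P))
    for r,P in out[:4]: print(r,[(c,p.round(4).tolist()) for c,p in P][:8])
    print("zt",zt)
E
python3 meas.py w12
```

```text
Traceback (most recent call last):
  File "meas.py", line 19, in <module>
    s=ctrl.read_state(); print(s["time_s"],s["tcp_pos"].round(4),s["tool_rot"].round(4),s["finger_gap"].round(4))
                                                                                        ^^^^^^^^^^^^^^^^^^^^^
AttributeError: 'float' object has no attribute 'round'
```

```bash
sed -i 's/s\["finger_gap"\].round(4)/round(s["finger_gap"],4)/' meas.py; python3 meas.py w12
```

```text
12.6167 [ 0.4692 -0.012   0.0286] [ 3.141   0.005  -0.0101] 0.038
frame px (np.float64(411.75), np.float64(135.125)) world [ 0.5388 -0.0865] size [0.0419 0.0421] yaw -0.021
frame px (np.float64(324.625), np.float64(134.375)) world [ 0.5403 -0.0168] size [0.0317 0.0317] yaw -0.01
frame px (np.float64(237.375), np.float64(133.625)) world [0.5418 0.0531] size [0.022  0.0222] yaw -0.024
tip_left 0.88 [142.7 295.8]
tip_right 0.71 [147.  348.5]
146 [(295, [0.5365, 0.0023, 0.0542]), (296, [0.5366, 0.0015, 0.0557]), (297, [0.5366, 0.0009, 0.056]), (298, [0.5367, 0.0002, 0.0567]), (299, [0.5367, -0.0004, 0.0566]), (345, [0.5363, -0.0291, 0.0552]), (346, [0.5364, -0.0296, 0.0566]), (347, [0.5364, -0.0302, 0.0568])]
147 [(295, [0.536, 0.0022, 0.0556]), (296, [0.5361, 0.0014, 0.0571]), (297, [0.5362, 0.0007, 0.0578]), (298, [0.536, 0.0002, 0.0562]), (299, [0.5361, -0.0004, 0.0569]), (345, [0.5357, -0.0291, 0.0557]), (346, [0.5358, -0.0297, 0.0565]), (347, [0.5358, -0.0302, 0.0571])]
148 [(295, [0.5355, 0.0021, 0.0572]), (296, [0.5356, 0.0014, 0.0582]), (297, [0.5355, 0.0009, 0.0566]), (298, [0.5355, 0.0002, 0.0571]), (299, [0.5355, -0.0004, 0.0565]), (345, [0.5353, -0.0289, 0.0579]), (346, [0.5353, -0.0296, 0.0574]), (347, [0.5352, -0.0302, 0.0573])]
149 [(295, [0.5351, 0.002, 0.0585]), (296, [0.5351, 0.0013, 0.0588]), (297, [0.535, 0.0008, 0.0577]), (298, [0.535, 0.0001, 0.0581]), (299, [0.5349, -0.0004, 0.0574]), (345, [0.5345, -0.0291, 0.0564]), (346, [0.5348, -0.0295, 0.0586]), (347, [0.5347, -0.0301, 0.0582])]
zt 0.054897152242227784
```

View pics/w12z.png

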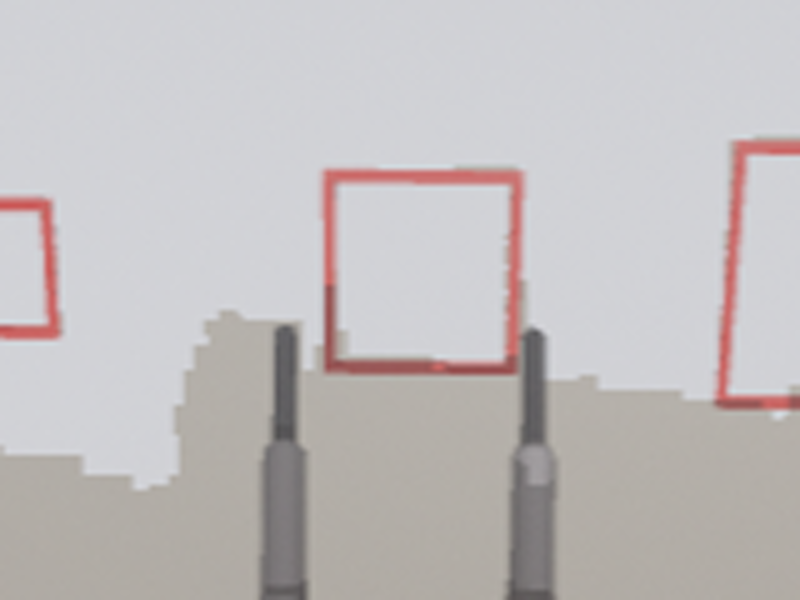

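Call:
play_rows --series '[0.1, 0.1, 0.5, 0, 0.004, 0.01, 0.2, 0.1, 0.1, 1.0, 0, 0, 0, 0.2, 0, 0, 1.0, 0, 0, 0, 0.2, 0, 0, 0.5, 0, 0, 0, 0.2, 0, 0, 0, 0, 0, 0, 0.2, 0, 0, 0, 0, 0, 0, 0.2]'

```text
time_s: 13.27
tcp_pos: [0.4702, -0.0155, -0.0056]
tool_rot: [3.141, 0.002, -0.023]
force: [-0.1, -0.6, -1.4]
finger_gap: 0.0379
```

```bash
python3 meas.py w13
```

```text
13.2667 [ 0.4702 -0.0155 -0.0056] [ 3.1407e+00  2.4000e-03 -2.3000e-02] 0.0379
frame px (np.float64(420.75), np.float64(138.5)) world [ 0.5386 -0.0864] size [0.0419 0.0419] yaw -0.021
frame px (np.float64(318.625), np.float64(138.875)) world [ 0.5402 -0.0166] size [0.0317 0.0316] yaw -0.022
frame px (np.float64(217.25), np.float64(139.375)) world [0.5416 0.0532] size [0.0219 0.0219] yaw -0.023
tip_right 0.65 [143.3 347.4]
146 [(295, [0.5377, -0.0022, 0.0223]), (296, [0.5376, -0.0028, 0.0216]), (297, [0.5377, -0.0034, 0.0223]), (298, [0.5376, -0.004, 0.0219]), (299, [0.5376, -0.0046, 0.0213]), (345, [0.5369, -0.0334, 0.0211]), (346, [0.537, -0.0339, 0.0226]), (347, [0.537, -0.0346, 0.0221])]
147 [(295, [0.5371, -0.0022, 0.0223]), (296, [0.5372, -0.0029, 0.0231]), (297, [0.5372, -0.0035, 0.0239]), (298, [0.5372, -0.0042, 0.0239]), (299, [0.537, -0.0046, 0.0218]), (345, [0.5364, -0.0334, 0.0219]), (346, [0.5364, -0.0339, 0.0225]), (347, [0.5364, -0.0345, 0.0227])]
148 [(295, [0.5366, -0.0022, 0.0235]), (296, [0.5366, -0.0029, 0.0234]), (297, [0.5366, -0.0035, 0.0235]), (298, [0.5366, -0.0041, 0.0239]), (299, [0.5365, -0.0047, 0.0234]), (345, [0.5359, -0.0332, 0.0234]), (346, [0.5358, -0.0339, 0.0227]), (347, [0.5359, -0.0344, 0.0238])]
149 [(295, [0.536, -0.0022, 0.0232]), (296, [0.536, -0.0029, 0.0238]), (297, [0.536, -0.0035, 0.0237]), (298, [0.536, -0.0041, 0.0241]), (299, [0.536, -0.0047, 0.0238]), (345, [0.5352, -0.0333, 0.0229]), (346, [0.5353, -0.0338, 0.0238]), (347, [0.5352, -0.0345, 0.0231])]
zt 0.020743611533451427
```

View pics/w13z.png

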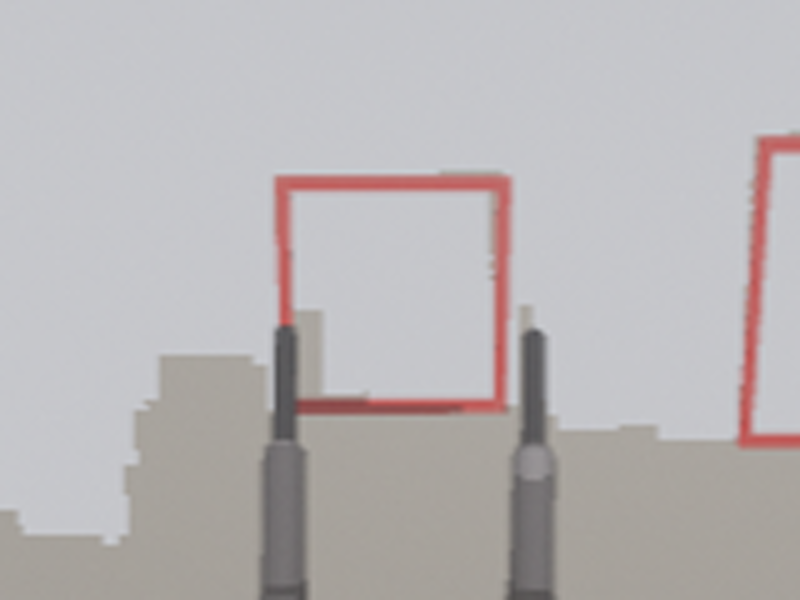

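Call:
play_rows --series '[0.22, -0.2, 0.3, 0, 0.001, 0, 0.2, 0, 0, 0.4, 0, 0, 0, 0.2, 0, 0, 0.2, 0, 0, 0, 0.2, 0, 0, 0, 0, 0, 0, 0.2, 0, 0, 0, 0, 0, 0, 0.2, 0, 0, 0, 0, 0, 0, 0.2]'

```text
time_s: 13.92
tcp_pos: [0.4749, -0.0134, -0.0131]
tool_rot: [3.14, -0.004, -0.023]
force: [-0.2, 0.5, -1.2]
finger_gap: 0.038
```

```bash
python3 meas.py w14
```

```text
13.9167 [ 0.4749 -0.0134 -0.0131] [ 3.1402 -0.0036 -0.0226] 0.038
frame px (np.float64(427.25), np.float64(146.125)) world [ 0.5389 -0.0864] size [0.042  0.0419] yaw -0.021
frame px (np.float64(322.0), np.float64(139.875)) world [ 0.5451 -0.0167] size [0.0317 0.0223] yaw -0.026
frame px (np.float64(217.5), np.float64(147.125)) world [0.5418 0.0532] size [0.022  0.0221] yaw -0.023
tip_left 0.94 [143.4 297.5]
tip_right 0.74 [141.4 346.2]
146 [(295, [0.5424, -0.0001, 0.0154]), (296, [0.5424, -0.0008, 0.0155]), (297, [0.5424, -0.0014, 0.0159]), (298, [0.5423, -0.002, 0.0149]), (299, [0.5423, -0.0026, 0.0146]), (345, [0.5416, -0.0313, 0.0145]), (346, [0.5417, -0.0319, 0.0149]), (347, [0.5418, -0.0324, 0.0161])]
147 [(295, [0.5417, -0.0, 0.0144]), (296, [0.5418, -0.0007, 0.0156]), (297, [0.5417, -0.0013, 0.0149]), (298, [0.5418, -0.002, 0.0161]), (299, [0.5417, -0.0025, 0.0143]), (345, [0.5411, -0.0313, 0.0152]), (346, [0.5411, -0.0319, 0.0155]), (347, [0.5411, -0.0324, 0.0158])]
148 [(295, [0.5413, -0.0001, 0.0161]), (296, [0.5413, -0.0008, 0.0165]), (297, [0.5413, -0.0014, 0.0167]), (298, [0.5413, -0.0021, 0.0168]), (299, [0.5413, -0.0027, 0.0167]), (345, [0.5406, -0.0312, 0.016]), (346, [0.5405, -0.0319, 0.0154]), (347, [0.5405, -0.0324, 0.0158])]
149 [(295, [0.5406, -0.0001, 0.0158]), (296, [0.5406, -0.0007, 0.0162]), (297, [0.5407, -0.0014, 0.0168]), (298, [0.5408, -0.0021, 0.0176]), (299, [0.5406, -0.0026, 0.0159]), (345, [0.54, -0.0311, 0.0165]), (346, [0.5399, -0.0318, 0.016]), (347, [0.54, -0.0324, 0.0166])]
zt 0.013218342017552339
```

View pics/w14z.png

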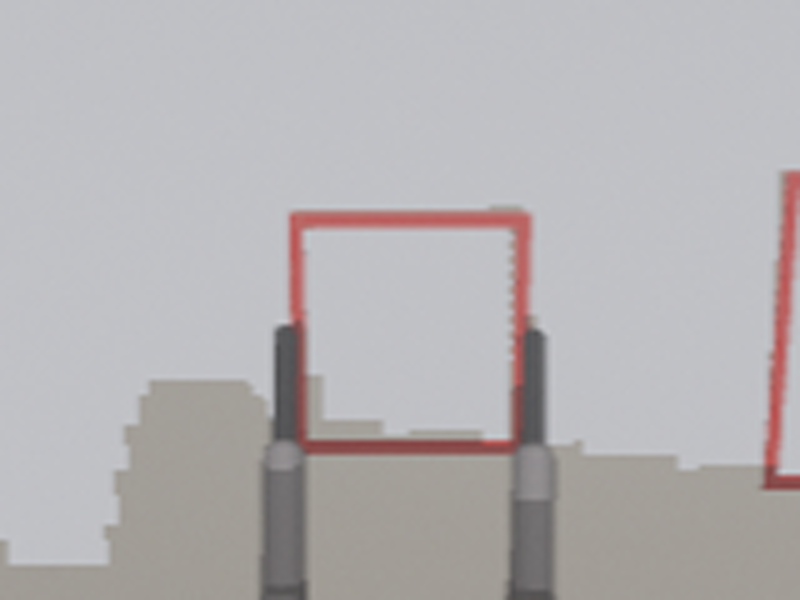

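Call:
play_rows --series '[-0.2, 0, 0.2, 0.001, -0.003, 0, 0.2, 0, 0, 0.1, 0, 0, 0, 0.2, 0, 0, 0, 0, 0, 0, 0.2, 0, 0, 0, 0, 0, 0, 0.2, 0, 0, 0, 0, 0, 0, 0.2, 0, 0, 0, 0, 0, 0, 0.2, 0, 0, 0, 0, 0, 0, 0.2, 0, 0, 0, 0, 0, 0, 0.2]'

```text
time_s: 14.73
tcp_pos: [0.4729, -0.0136, -0.016]
tool_rot: [3.141, -0.001, -0.023]
force: [0.1, -0.5, -1.0]
finger_gap: 0.0381
```

```bash
python3 meas.py w15
python3 - <<'E'
from h import *
im,d=get_image("scene"); k=get_calibration("scene")
r,c=w2px("scene",[.5,-.016,.03],k)[0].astype(int)
cv2.imwrite("pics/s15.png",cv2.resize(im[r-50:r+50,c-65:c+65,::-1],None,fx=6,fy=6,interpolation=cv2.INTER_CUBIC))
E
```

```text
14.7333 [ 0.4729 -0.0136 -0.016 ] [ 3.1412e+00 -1.0000e-03 -2.2800e-02] 0.0381
frame px (np.float64(429.0), np.float64(143.5)) world [ 0.5389 -0.0864] size [0.042  0.0418] yaw -0.022
frame px (np.float64(321.625), np.float64(138.75)) world [ 0.5439 -0.0167] size [0.0318 0.0247] yaw -0.023
frame px (np.float64(215.375), np.float64(144.625)) world [0.5418 0.0531] size [0.022 0.022] yaw -0.021
tip_left 0.81 [144.2 298.3]
tip_right 0.96 [143.8 346.9]
146 [(295, [0.5404, -0.0002, 0.0113]), (296, [0.5405, -0.0009, 0.0129]), (297, [0.5404, -0.0015, 0.0121]), (298, [0.5405, -0.0022, 0.013]), (299, [0.5403, -0.0026, 0.0107]), (345, [0.5397, -0.0314, 0.0114]), (346, [0.5398, -0.0319, 0.0129]), (347, [0.5398, -0.0326, 0.0124])]
147 [(295, [0.5399, -0.0002, 0.0123]), (296, [0.5399, -0.0009, 0.0128]), (297, [0.5399, -0.0015, 0.0125]), (298, [0.5399, -0.0022, 0.0132]), (299, [0.5399, -0.0028, 0.0133]), (345, [0.5392, -0.0313, 0.0127]), (346, [0.5392, -0.032, 0.0122]), (347, [0.539, -0.0328, 0.0107])]
148 [(295, [0.5392, -0.0001, 0.0116]), (296, [0.5393, -0.0008, 0.0124]), (297, [0.5395, -0.0017, 0.0148]), (298, [0.5393, -0.0022, 0.0133]), (299, [0.5393, -0.0027, 0.0127]), (345, [0.5388, -0.0312, 0.0141]), (346, [0.5387, -0.0319, 0.0136]), (347, [0.5387, -0.0325, 0.0133])]
149 [(295, [0.5388, -0.0003, 0.0141]), (296, [0.5388, -0.0009, 0.0138]), (297, [0.5387, -0.0015, 0.0128]), (298, [0.5388, -0.0022, 0.0142]), (299, [0.5386, -0.0026, 0.012]), (345, [0.5381, -0.0313, 0.0133]), (346, [0.5381, -0.0318, 0.014]), (347, [0.538, -0.0326, 0.0126])]
zt 0.010259350932005275
```

View pics/w15z.png

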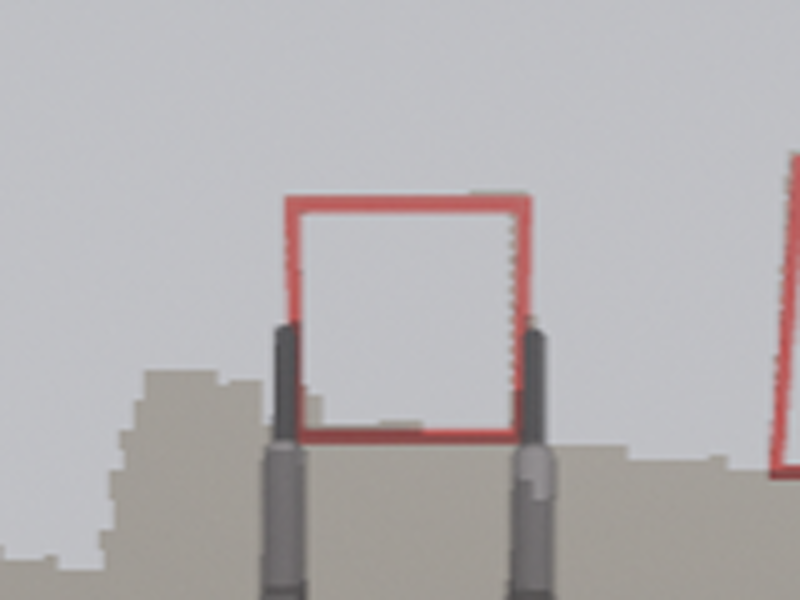

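View pics/s15.png

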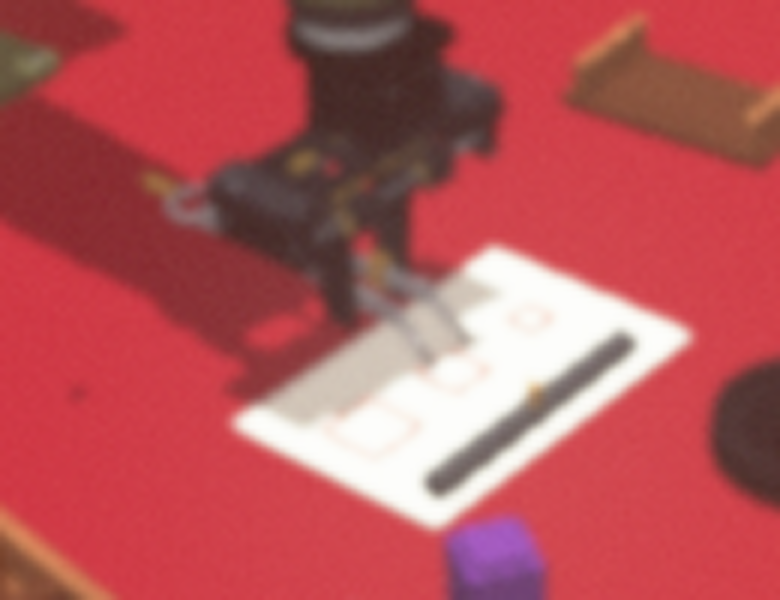

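The tips' middle is at (0.5405, -0.0168) and the frame centre at (0.5403, -0.0167). The gap is about 30.5 mm, with the tips about 9 mm above the paper. I hold this for over 3 s.

Call:
play_rows --series '[0, 0, 0, 0, 0, 0, 0.2, 0, 0, 0, 0, 0, 0, 0.2, 0, 0, 0, 0, 0, 0, 0.2, 0, 0, 0, 0, 0, 0, 0.2, 0, 0, 0, 0, 0, 0, 0.2, 0, 0, 0, 0, 0, 0, 0.2, 0, 0, 0, 0, 0, 0, 0.2, 0, 0, 0, 0, 0, 0, 0.2, 0, 0, 0, 0, 0, 0, 0.2, 0, 0, 0, 0, 0, 0, 0.2]'

```text
time_s: 15.77
tcp_pos: [0.473, -0.0135, -0.016]
tool_rot: [3.141, -0.001, -0.023]
force: [-0.0, 0.0, -1.2]
finger_gap: 0.0384
```

Call:
play_rows --series '[0, 0, 0, 0, 0, 0, 0.2, 0, 0, 0, 0, 0, 0, 0.2, 0, 0, 0, 0, 0, 0, 0.2, 0, 0, 0, 0, 0, 0, 0.2, 0, 0, 0, 0, 0, 0, 0.2, 0, 0, 0, 0, 0, 0, 0.2, 0, 0, 0, 0, 0, 0, 0.2, 0, 0, 0, 0, 0, 0, 0.2, 0, 0, 0, 0, 0, 0, 0.2, 0, 0, 0, 0, 0, 0, 0.2]'

```text
time_s: 16.6
tcp_pos: [0.4729, -0.0135, -0.016]
tool_rot: [3.141, -0.001, -0.023]
force: [0.0, -0.5, -0.7]
finger_gap: 0.0383
```

Call:
play_rows --series '[0, 0, 0, 0, 0, 0, 0.2, 0, 0, 0, 0, 0, 0, 0.2, 0, 0, 0, 0, 0, 0, 0.2, 0, 0, 0, 0, 0, 0, 0.2, 0, 0, 0, 0, 0, 0, 0.2, 0, 0, 0, 0, 0, 0, 0.2, 0, 0, 0, 0, 0, 0, 0.2, 0, 0, 0, 0, 0, 0, 0.2, 0, 0, 0, 0, 0, 0, 0.2, 0, 0, 0, 0, 0, 0, 0.2]'

```text
time_s: 17.43
tcp_pos: [0.473, -0.0135, -0.016]
tool_rot: [3.141, -0.001, -0.023]
force: [-0.7, -0.2, -0.7]
finger_gap: 0.0384
```

Call:
play_rows --series '[0, 0, 0, 0, 0, 0, 0.2, 0, 0, 0, 0, 0, 0, 0.2, 0, 0, 0, 0, 0, 0, 0.2, 0, 0, 0, 0, 0, 0, 0.2, 0, 0, 0, 0, 0, 0, 0.2, 0, 0, 0, 0, 0, 0, 0.2, 0, 0, 0, 0, 0, 0, 0.2, 0, 0, 0, 0, 0, 0, 0.2, 0, 0, 0, 0, 0, 0, 0.2, 0, 0, 0, 0, 0, 0, 0.2]'

```text
time_s: 18.27
tcp_pos: [0.473, -0.0135, -0.016]
tool_rot: [3.141, -0.001, -0.023]
force: [0.9, -0.6, -1.5]
finger_gap: 0.0383
```

```bash
python3 meas.py w16 | cut -c1-200
python3 - <<'E'
from h import *
im,d=get_image("top"); cv2.imwrite("pics/t16.png",im[:,:,::-1])
E
```

```text
18.2667 [ 0.473  -0.0135 -0.016 ] [ 3.1412e+00 -1.0000e-03 -2.2800e-02] 0.0383
frame px (np.float64(429.0), np.float64(143.5)) world [ 0.5389 -0.0864] size [0.0419 0.0418] yaw -0.022
frame px (np.float64(321.625), np.float64(138.75)) world [ 0.5441 -0.0167] size [0.0317 0.0244] yaw -0.022
frame px (np.float64(215.375), np.float64(144.625)) world [0.5418 0.0532] size [0.022 0.022] yaw -0.023
frame px (np.float64(175.25), np.float64(184.125)) world [0.5092 0.0968] size [0.0793 0.0276] yaw 0.364
tip_left 0.77 [143.3 299.5]
tip_right 0.89 [145.3 348.8]
146 [(295, [0.5405, -0.0003, 0.0125]), (296, [0.5406, -0.001, 0.0132]), (297, [0.5405, -0.0015, 0.0126]), (298, [0.5403, -0.002, 0.011]), (299, [0.5404, -0.0027, 0.0116]), (345, [0.5397, -0.0315, 0.01
147 [(295, [0.5399, -0.0002, 0.0124]), (296, [0.54, -0.0009, 0.0132]), (297, [0.5399, -0.0015, 0.0129]), (298, [0.5399, -0.0022, 0.0132]), (299, [0.5399, -0.0027, 0.0125]), (345, [0.5391, -0.0314, 0.0
148 [(295, [0.5393, -0.0002, 0.0122]), (296, [0.5394, -0.0009, 0.0133]), (297, [0.5393, -0.0015, 0.0132]), (298, [0.5394, -0.0022, 0.0137]), (299, [0.5393, -0.0027, 0.0129]), (345, [0.5386, -0.0314, 0
149 [(295, [0.5387, -0.0002, 0.0131]), (296, [0.5387, -0.0008, 0.0127]), (297, [0.5389, -0.0017, 0.0152]), (298, [0.5388, -0.0022, 0.0141]), (299, [0.5387, -0.0028, 0.0135]), (345, [0.5381, -0.0312, 0
zt 0.01027164533783936
```

View pics/t16.png

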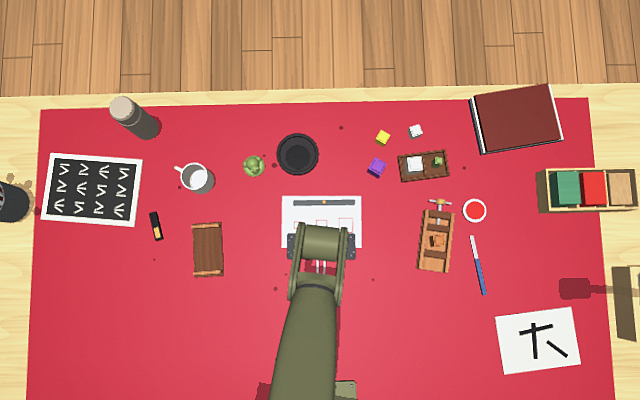

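The top view shows everything else in its starting place, and the gap and pose were steady through the hold. I hand in.

```bash
python3 -c "
from workcell import ctrl
print(ctrl.hand_in())"
```

```text
the job is handed in; nothing more can be done
None
```

The dividers are held with one point over each of two opposite sides of the 30 mm frame, and the job is handed in at about 18 s. The stone in the bed is the amber one (stone_medium); the pale grey and green stones stand in the tray.

**Last checks, after holding for about 3.5 s:**

| Check | Measured | Allowed |
|---|---|---|
| Offset of the points' middle from the frame centre | under 1 mm | 5 mm |
| Point gap from camera depth | about 30.5 mm | 27.5–32.5 mm |
| Point gap from the finger opening (38.3 mm) | about 31.2 mm | 27.5–32.5 mm |
| Points' line off square to the frame | about 0.02 rad or less | 0.14 rad |
| Height of the points above the paper | about 8–9 mm | 1–20 mm |

In the top view the rest is empty and everything else looks where it started.

**What failed or disagreed:**
- **First closing:** it missed because the fingers shut just above the brass plates. The camera depth showed the real fingertips about 33 mm higher than the reported TCP height. I opened, went down by that amount and gripped on the second try.
- **Transfer overshoot:** the move to the sheet went about 2 cm too far sideways and tilted the tool slightly. I corrected both before lowering the points.
- **Gap readings:** the two gap figures above differ by about 0.7 mm. I left the grip as it was because both are in range.
- **Frame centre x:** in the last pictures the needles hid part of the 30 mm frame, so its own x reading was off. I took x as the middle of the other two frames; it agreed with the earlier clear views.

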